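# Lock the shaker tray with its ball-lock pin

### The job

Lock the shaker's tray so that flasks can be loaded onto it: slide the tray by its handle to the left, gently up against its end stop. Then take up the quick-release pin with its thumb button squeezed in against the finger plate and, keeping the button in, push the pin straight through the lock fork and the tray's lug until its collar seats lightly on the fork, and let go, so that the button springs out and the balls lock the pin behind the fork. Do not force the pin, and leave the glassware and the timer where they stand.

Things in the scene. Friction and masses are not known exactly. Their poses are not given: they have to be found in the camera images.
- pin: Ball-lock pin, about 0.16 kg, loose on the bench, nose away from the robot. Origin: on its axis at the collar's seating face; x along the axis to the nose. Shank 12 mm thick to x 66 mm, then a tapering nose. Neck 12 mm thick, x -6 to -36. Beyond it finger plate and button. On the bench it lies nose down by 0.14 rad, origin 15 mm up.
- pin_collar: The pin's collar, 22 mm across, fixed on the pin from x 0 to -6 mm; same origin and axes as the pin. Its nose-side face seats on the fork; a push of 5 to 10 N is enough.
- pin_plate (a point): On the pin's axis (axes as the pin's), at the neck side of the finger plate: plate 6 mm thick, 46 wide (y), 40 tall (z), covering x 0 to -6 mm from here. The 34 mm round button stands behind it: its flat outer face is at x -22 when out, -16 when in. A gripper closing along the pin's axis over the neck, tips 8 to 9 mm above the axis, squeezes button against plate.
- pin_tip (a point): Tip of the nose, on the axis, 80 mm ahead of the pin's origin. The nose is 5 mm thick here and 12 mm thick 14 mm farther back. Two locking balls sit 15 to 21 mm behind the tip, on the shank's +y and -y sides: 2.5 mm proud with the button out, below the surface with it in by 4.5 mm or more.
- pin_button (a joint): Travel of the thumb button, m: 0 fully out (balls out), 0.006 fully in (balls drawn in). Its spring gives 3 N when out, 8 N when fully in; it returns damped, in about 0.2 s. Balls and button are positively coupled: while the balls are inside a hole the button cannot come out (it stays at 0.002 or more).
- shaker: Bench shaker, fixed: white housing 190 x 260 x 70 mm with a sliding tray on top and the lock fork on a ledge in front. Origin on the bench under the middle of the housing, z up, -x to its front (towards the robot).
- fork_nominal (a point): Mouth of the lock fork's near hole, 62 mm above the bench, when the fork is clamped mid-slot; axes as the shaker's; the pin enters level along +x. Fork: steel U, 58 mm long in x, near cheek 8 and far cheek 20 mm thick, 13 mm holes, top 16 mm above the axis. It really stands up to 11 mm nearer or farther in x, as last clamped (not reported: feel for it). The balls clear it with the collar within 1.5 mm of its face.
- tray (a joint): Position of the tray on its slide, m, growing to the left (shaker +y); it stays where left, drag about 3 N. End stop, a buffer, at 0.045. The hole of the tray's lug is in line with the fork at 0.0435; near there the tapered nose wedges the tray into line.
- lug_hole (a point): Middle of the 13 mm hole in the tray's lug, a 6 mm plate hanging between the fork's cheeks; its front face is 3 mm nearer than this point. Moves with the tray; axes as the shaker's.
- tray_handle (a point): Middle of the bar of the tray's bow handle: a round bar 12 mm thick, 50 mm long along shaker x, 119 mm above the bench and 32 mm above the tray's mat. Moves with the tray; axes as the shaker's.
- erlenmeyer: Glass conical flask, 68 mm across, 110 mm tall, on the bench to one side; origin under its middle. To be left alone.
- beaker_a: Glass beaker, 77 mm across, 94 mm tall, on the bench to one side; origin under its middle. To be left alone.
- lab_timer: Small white bench timer, 62 x 66 x 20 mm, on the bench at the front; origin under its middle. To be left alone.
Mind the look-alikes: they are no part of the job. There is more than one size of the pin; the one meant has the size given above.

How it is judged:
By the outcome, as a careful person would: the job done as asked, in the order asked, and still so for the second after the job is handed in, with the robot touching nothing.
It also fails if it takes over 64 s, if anything falls off the work surface, if the arm or the gripper's body presses on something with over 40 N, if the wrist force passes 120 N, or if a joint passes its speed limit or range.

### The arm

A 7-joint arm with a two-finger parallel gripper is mounted at the origin on a cart in front of the work surface, level with it; the furniture and walls round the work are solid. World frame = base frame: x ahead of the robot, y to its left, z up, the work surface at z = 0. Lengths are in m, angles in rad, forces in N, time in s.
With the tool pointing down it reaches from about 0.425 to 0.95 m from the base axis. Payload 4.7 kg.
Tool frame: the origin (TCP) lies at the very end of the fingers, on their centre line; the grasp point (between the pads) lies 19 mm behind it (grip_depth is the distance from the TCP to the grasp point, in m); z points along the fingers, x is the direction in which the jaws open and shut, and the axes are right-handed (so a half turn about z gives the same grasp; the last joint's range is limited). The gripper opens to 87 mm and grips with 3 to 60 N. Pads are 19 mm wide; open, the fingers measure 117 mm over their backs; the gripper's body (75 mm by 190 mm) begins 51 mm behind the grasp point.
Start: joints at [-1.186, 0.469, -0.049, 1.532, 0.024, 1.141, -0.082], TCP at [0.271, 0.618, 0.223] pointing down, gripper open.
Joint ranges: [-2.59, 2.59], [-0.33, 1.99], [-1.39, 1.29], [0.1, 2.45], [-1.04, 4.18], [0.21, 1.99], [-2.66, 2.66]. Speed limits (rad/s): [2.57, 2.57, 3.14, 3.14, 3.14, 3.14, 3.14].

### API

Orientations are given as a unit quaternion [x, y, z, w].
In Python, from rig import observe, read_camera, finish_job, grip_depth gives the robot as it stands. The module is installed in compiled form; this text tells all that it offers.
- The arm moves only by the tool move_arm, never from a script. Its argument "plan" is a list that holds one entry, the list of rows, each a list of 7 numbers: the closure in counts, from 0 (fully open) to 255 (shut), then the shift along the world's x, y, z in cm, then the turn, a rotation vector about the world's x, y, z in rad. In form: [[[jaw, tx, ty, tz, wx, wy, wz], ...]]. A call has 1 to 5 rows; each row is the pose to reach, as a shift and turn from the pose measured when the call began; what a row does not reach only later rows make up. A row lasts 1/12 s, in which the tool goes at most 41.7 mm and 7.16 degrees, less where a joint would pass 70% of its speed; a pose out of reach is approached as far as the arm can. A call with a gripper value outside its range is refused whole. The fingers move at their own pace and stop on an object; "force" is the grip in N (left out, the last holds). Time passes only in rows, so rows that repeat a pose let the fingers close. It gives the time, the measured TCP pose, the force and the opening at its end, in the units of the state.
- observe(): the state, without advancing time (a new reading comes with each control period).
- read_camera(name): name is "scene" or "top" or "wrist"; returns a dict with "image" (420x560x3 uint8, blue, green, red), "vertical_fov" (degrees; the focal length in pixels is half the picture's height over the tangent of half this angle, whatever the lens; pixels are square), "cx", "cy" (the principal point, pixels), "R" (3x3) and "t" (3): a world point X has camera coordinates R X + t; the wrist camera has in their place "T_tool_cam" (4x4, takes a point from camera to tool coordinates, whose origin is the TCP and whose axes are the tool frame's). Camera axes: x right, y down, z forward; pixel columns grow to the right and rows downward; lengths in m; the calibration is good to about 2 mm. A picture is of the moment at which its call begins: read the wrist's pose just before it. There is no depth.
- finish_job(): hands the job in, once; it reports no verdict.
The state is a dict: "t": time; "joints": joint angles; "joint_vel": joint speeds; "tau": joint torques, N m; "ee_pos": TCP position; "tcp_rot": TCP orientation; "contact_force": force on the tool from outside, world axes, zero at the start; "ft_torque": the same for the moment, N m; "width": finger opening in m.
Only numpy, scipy, OpenCV 4.12 (cv2) and the standard library are available. Lean on these libraries where they do the work, as an engineer would, in place of code of your own. Each camera call takes 0.05 s, during which the arm holds its last target.

## Working session

There is one attempt and no reset: what is moved stays moved. The work goes in short steps, Python scripts to look and compute and a tool call to move; the robot and the scene stay as the last step left them, time stands still between calls to the robot, and variables do not carry over. Pictures are saved under pics/ and viewed, and the job is handed in when it is done.

Besides the shell and the picture viewer there is one more tool, called by a JSON object that holds its "api" and its "payload". move_arm: Moves the arm, as the interface text tells. Its arguments: {"type":"object","properties":{"plan":{"type":"array","items":{"type":"array","items":{"type":"array","items":{"type":"number"}}}},"force":{"type":"number"}},"required":["plan"]}

```bash
mkdir -p pics; python3 - <<'E'
from rig import observe, read_camera, grip_depth
import cv2,json
s=observe(); print(s, grip_depth)
for n in ("scene","top","wrist"):
    c=read_camera(n); cv2.imwrite(f"pics/{n}0.png",c["image"])
    print(n,{k:(v.tolist() if hasattr(v,'tolist') else v) for k,v in c.items() if k!="image"})
E
```

```text
{'t': 0.0, 'joints': array([-1.18584929,  0.46944383, -0.04857797,  1.53368225,  0.02410022,
        1.14101813, -0.08229408]), 'joint_vel': array([ 3.81392966e-04,  3.21968388e-04,  7.63590647e-04, -7.63021192e-04,
        1.49632954e-04,  1.95236519e-03,  3.71972894e-05]), 'tau': array([-2.63310640e-04, -5.07984531e+01, -8.05722596e-02, -2.36145991e+01,
       -6.11730572e-02,  3.83113185e-02,  2.09725476e-04]), 'ee_pos': array([0.27119927, 0.61746537, 0.22150273]), 'tcp_rot': array([ 8.37291125e-01,  5.46756440e-01, -8.00263093e-04,  5.70811229e-04]), 'contact_force': array([-0.25748591, -0.08479475, -0.20243686]), 'ft_torque': array([ 0.02150116,  0.01470938, -0.00971492]), 'width': 0.08686011011958003} 0.0187
scene {'vertical_fov': 57.65189007971671, 'cx': 279.17678560362555, 'cy': 206.30745512793615, 'R': [[0.8608134704183197, -0.5086870229701176, 0.015416932514869471], [-0.37529232021435044, -0.6549576007335826, -0.6558858251475164], [0.34373804493319965, 0.5588094969693234, -0.7547026583777172]], 't': [-0.46387120420691896, 0.27711994003970924, 1.0024005219321468]}
top {'vertical_fov': 47.37703686235169, 'cx': 272.7733096462406, 'cy': 209.98736054248656, 'R': [[-0.0039940566896254975, -0.9998713377590207, -0.015535618402459874], [-0.9871430714606363, 0.006424725392798758, -0.1597099851946918], [0.15978924863213292, 0.01469798733207777, -0.9870417241383286]], 't': [-0.003440784431808109, 0.5577688405738445, 1.1517266936579753]}
wrist {'vertical_fov': 64.94747012208605, 'cx': 283.9075121625305, 'cy': 205.46506900305238, 'T_tool_cam': [[0.9999998571255786, 0.00029318182558894166, -0.0004469823699200651, -0.00029089028848594545], [-0.00014774438898726783, 0.9551921968643223, 0.2959862247151118, -0.0810466169350188], [0.0005137318535947441, -0.2959861163871141, 0.9551921037077596, -0.16187380487105074], [0.0, 0.0, 0.0, 1.0]]}
```

View pics/scene0.png

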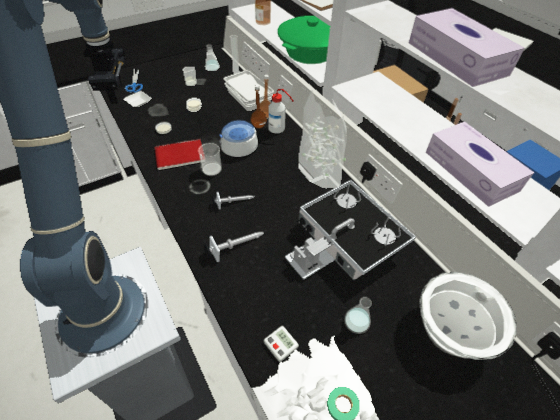

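View pics/top0.png

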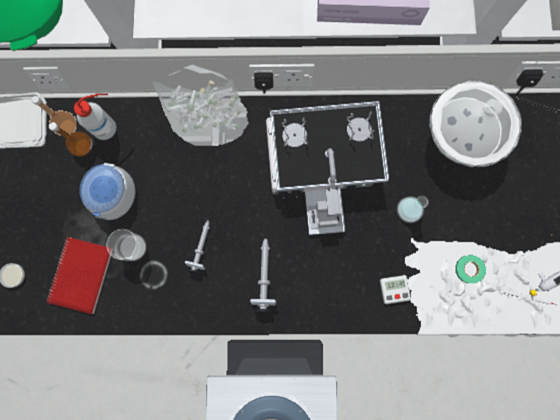

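View pics/wrist0.png

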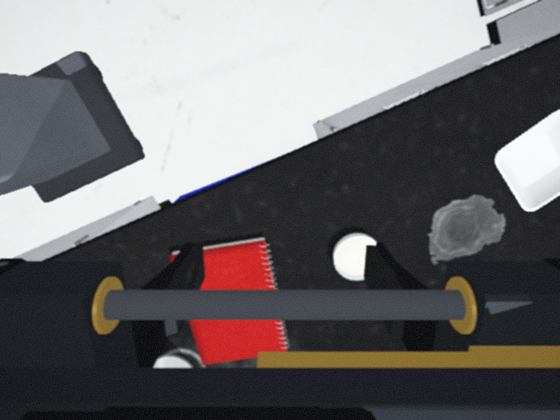

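```bash
cat > h.py <<'E'
import numpy as np,cv2
from rig import observe, read_camera
from scipy.spatial.transform import Rotation as Rn
def cam(n):
    s=observe(); c=read_camera(n)
    H=c["image"].shape[0]; c["f"]=H/2/np.tan(np.radians(c["vertical_fov"])/2)
    if n=="wrist":
        T=np.eye(4);T[:3,:3]=Rn.from_quat(s["tcp_rot"]).as_matrix();T[:3,3]=s["ee_pos"]
        W=T@np.array(c["T_tool_cam"]); c["R"]=W[:3,:3].T; c["t"]=-c["R"]@W[:3,3]
    c["R"]=np.array(c["R"]);c["t"]=np.array(c["t"])
    c["C"]=-c["R"].T@c["t"]
    return c
def ray(c,u,v):
    d=c["R"].T@np.array([(u-c["cx"])/c["f"],(v-c["cy"])/c["f"],1.]); return d/np.linalg.norm(d)
def onz(c,u,v,z):
    d=ray(c,u,v); return c["C"]+d*(z-c["C"][2])/d[2]
def tri(c1,p1,c2,p2):
    d1,d2=ray(c1,*p1),ray(c2,*p2); A=np.stack([d1,-d2],1)
    k=np.linalg.lstsq(A,c2["C"]-c1["C"],rcond=None)[0]
    a=c1["C"]+k[0]*d1;b=c2["C"]+k[1]*d2; return (a+b)/2,np.linalg.norm(a-b)
def proj(c,X):
    x=c["R"]@np.asarray(X)+c["t"]; return c["f"]*x[:2]/x[2]+[c["cx"],c["cy"]]
def crop(c,x0,y0,x1,y1,k,name):
    cv2.imwrite("pics/"+name,cv2.resize(c["image"][y0:y1,x0:x1],None,fx=k,fy=k,interpolation=cv2.INTER_CUBIC))
E
python3 - <<'E'
from h import *
t=cam("top");s=cam("scene")
crop(t,180,210,290,320,7,"tpins.png")
crop(t,255,90,395,245,5,"tshk.png")
crop(s,280,170,420,285,5.5,"sshk.png")
crop(s,195,180,275,270,7,"spins.png")
print(t["C"],s["C"])
E
```

```text
[ 0.36655036 -0.02395192  1.2258301 ] [ 0.15874437 -0.61461438  0.94542485]
```

View pics/tpins.png

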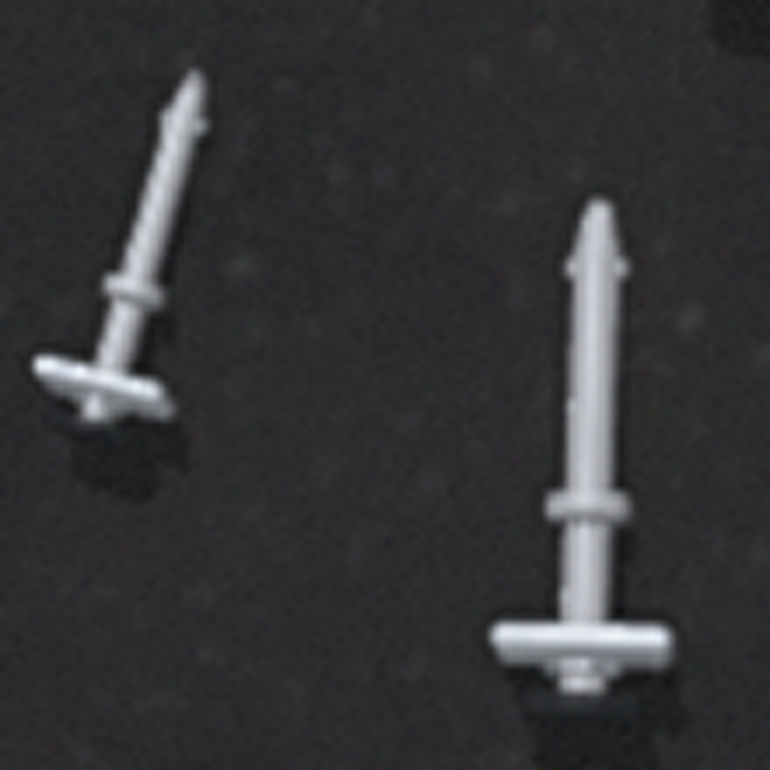

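View pics/spins.png

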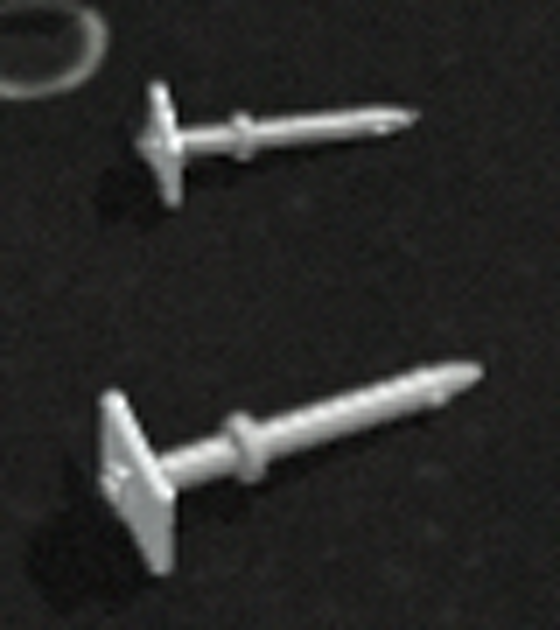

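View pics/tshk.png

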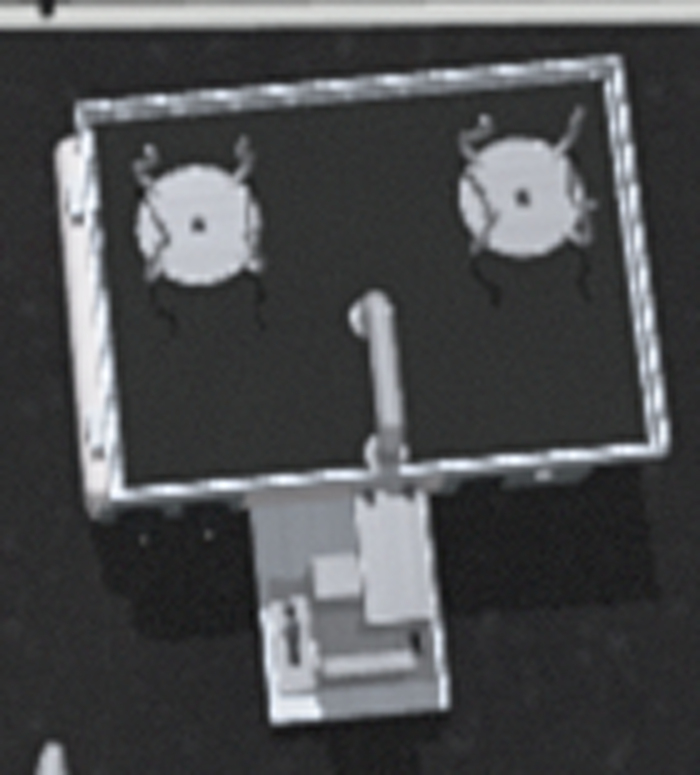

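View pics/sshk.png

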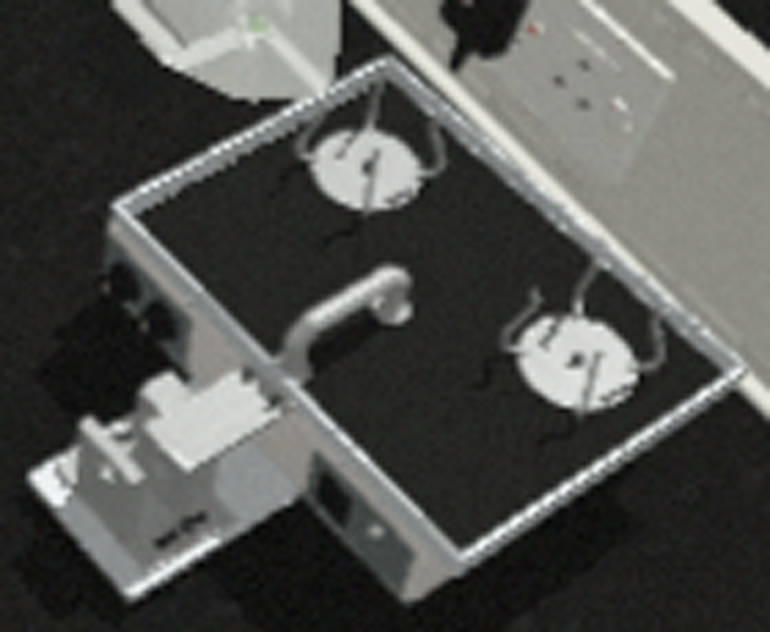

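```bash
python3 - <<'E'
from h import *
t=cam("top");s=cam("scene")
T=lambda u,v:(180+u/7-.43,210+v/7-.43); S=lambda u,v:(195+u/7-.43,180+v/7-.43)
for n,a,b in [("big tip",(600,200),(482,372)),("big collar mid-nose face",(589,495),(262,440)),("big plate/neck",(585,622),(165,470)),
 ("small tip",(195,72),(418,115)),("small plate/neck",(113,362),(182,142))]:
    P,e=tri(t,T(*a),s,S(*b)); print(n,P.round(4),round(e,4))
T=lambda u,v:(255+u/5-.4,90+v/5-.4); S=lambda u,v:(280+u/5.5-.4,170+v/5.5-.4)
for n,a,b in [("handle near",(388,450),(292,365)),("handle far",(375,300),(395,270)),
 ("tray left-near corner",(115,497),(120,208)),("tray right-near",(663,448),(460,560)),("tray right far",(617,62),(740,372)),("tray left far",(80,105),(388,62)),
 ("cheek near L top",(320,668),(85,425)),("cheek near R top",(412,664),(140,475)),("ledge NL",(272,720),(32,475)),("ledge NR",(447,708),(130,597)),
 ("brk NL",(365,615),(145,410)),("brk NR",(435,620),(190,465))]:
    P,e=tri(t,T(*a),s,S(*b)); print(n,P.round(4),round(e,4))
E
```

```text
big tip [0.4911 0.0139 0.0037] 0.0008
big collar mid-nose face [0.3853 0.0169 0.0222] 0.0021
big plate/neck [0.3415 0.0179 0.0302] 0.003
small tip [0.5392 0.1634 0.0035] 0.001
small plate/neck [0.4307 0.189  0.0197] 0.0034
handle near [ 0.6228 -0.1508  0.0911] 0.0024
handle far [ 0.6895 -0.143   0.1184] 0.0033
tray left-near corner [ 0.6018 -0.0191  0.0921] 0.001
tray right-near [ 0.6232 -0.2836  0.092 ] 0.0009
tray right far [ 0.8184 -0.2684  0.0914] 0.0038
tray left far [ 0.7991 -0.0019  0.0906] 0.0035
cheek near L top [ 0.5199 -0.1178  0.0707] 0.0009
cheek near R top [ 0.5216 -0.1619  0.0811] 0.0022
ledge NL [ 0.5017 -0.0979  0.0129] 0.0004
ledge NR [ 0.5066 -0.1865  0.0143] 0.0007
brk NL [ 0.5419 -0.1378  0.0929] 0.002
brk NR [ 0.5424 -0.1729  0.0883] 0.0034
```

Lookalikes: the small pin at top-view (200,245) and the big one at (263,275). The small one measures about 113 mm from tip to plate, against 116 mm specified. The big one measures about 150 mm, so it's the decoy. I'll go with the small pin and check it in a close wrist crop on the way.

{"api": "move_arm", "payload": {"plan": [[[0,1.6,-3.7,0.5,0,0,0.05],[0,3.2,-7.4,1,0,0,0.1],[0,4.8,-11.1,1.5,0,0,0.15],[0,6.4,-14.8,2,0,0,0.2],[0,8,-18.5,2.5,0,0,0.25]]]}}

```text
t: 0.77
ee_pos: [0.3518, 0.4311, 0.2476]
tcp_rot: [0.762, 0.648, -0.0, 0.0]
contact_force: [0.2, -0.4, 0.5]
width: 0.087
```

{"api": "move_arm", "payload": {"plan": [[[0,1.6,-3.7,0,0,0,0.05],[0,3.2,-7.4,0,0,0,0.1],[0,4.8,-11.1,0,0,0,0.15],[0,6.4,-14.8,0,0,0,0.2],[0,8,-18.5,0,0,0,0.2]]]}}

```text
t: 1.18
ee_pos: [0.4323, 0.2441, 0.2479]
tcp_rot: [0.693, 0.721, 0.0, 0.0]
contact_force: [0.5, 0.7, 0.6]
width: 0.0869
```

{"api": "move_arm", "payload": {"plan": [[[0,1,-3.4,0,0,0,0],[0,2,-6.2,0,0,0,0],[0,2,-6.2,0,0,0,0]]]}}

```text
t: 1.43
ee_pos: [0.4545, 0.175, 0.2483]
tcp_rot: [0.697, 0.718, -0.0, 0.002]
contact_force: [0.3, 0.6, 0.3]
width: 0.0871
```

```bash
python3 - <<'E'
from h import *
w=cam("wrist");cv2.imwrite("pics/w1.png",w["image"]); np.savez("w1.npz",**{k:w[k] for k in("R","t","f","cx","cy","C","image")})
s=observe();print(s["t"],s["ee_pos"],s["tcp_rot"],s["joints"],s["contact_force"])
E
```

```text
1.4833 [0.45340759 0.17863907 0.2482873 ] [6.95187051e-01 7.18828387e-01 5.32398387e-04 6.55835649e-04] [-0.54293539  0.13362615  0.08943042  1.9384361  -0.01258228  1.06864331
  1.15597344] [-0.06763606 -0.07079875 -0.14634778]
```

View pics/w1.png

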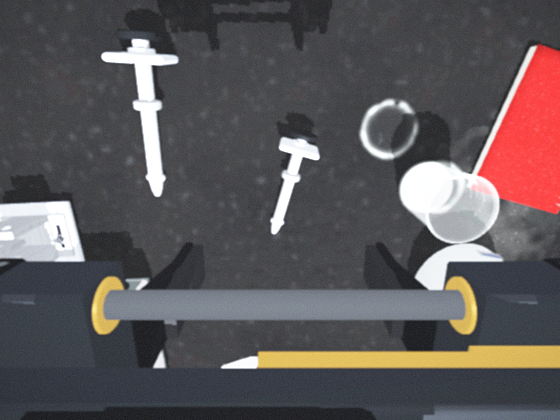

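The close view shows the small pin (wrist px: tip (277,232), collar (290,177), plate (300,148)) and the big one at top left. Next I'll measure the pin from this view and the handle from the top view.

```bash
python3 - <<'E'
from h import *
w=dict(np.load("w1.npz")); t=cam("top")
crop(w,60,20,350,245,2.7,"w1c.png")
a=onz(w,277,232,.004);b=onz(w,299,156,.020);print(a,b,np.linalg.norm(a-b),np.arctan2(*(a-b)[[1,0]]))
a=onz(w,157,193,.004);b=onz(w,141,66,.026);print("big",a,b,np.linalg.norm(a-b))
T=lambda u,v:(255+u/5-.4,90+v/5-.4)
for p in [(375,305),(388,450)]: print(onz(t,*T(*p),.119))
E
```

```text
[0.53662569 0.16700439 0.004     ] [0.43280963 0.19093821 0.02      ] 0.10773393797050165 -0.22658178323624756
big [0.48794025 0.01276434 0.004     ] [0.3400255  0.01616964 0.026     ] 0.1495806408263095
[ 0.68840026 -0.14365644  0.119     ]
[ 0.61753785 -0.14816404  0.119     ]
```

View pics/w1c.png

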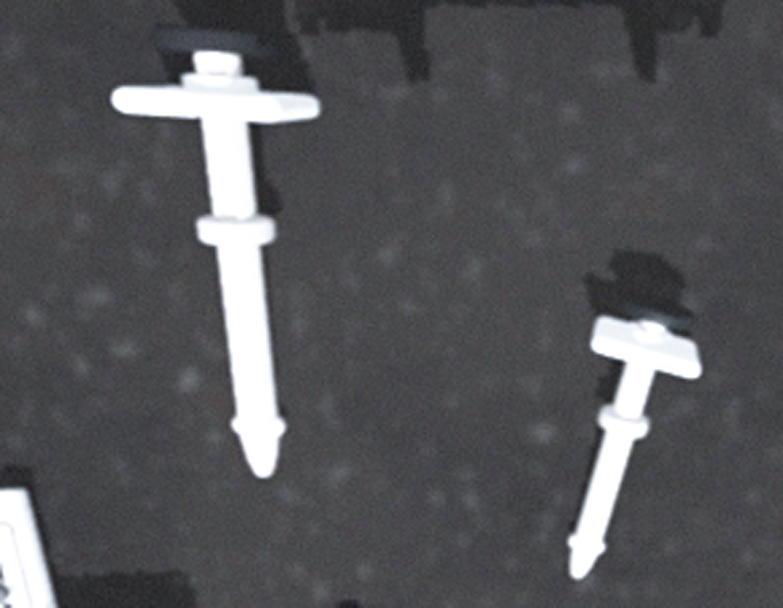

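{"api": "move_arm", "payload": {"plan": [[[0,2,-3.3,0,0,0,0.01],[0,4,-6.6,0,0,0,0.02],[0,6,-9.9,0,0,0,0.03],[0,8,-13.2,0,0,0,0.04],[0,10,-16.5,0,0,0,0.04]]]}}

```text
t: 1.95
ee_pos: [0.5534, 0.0171, 0.2483]
tcp_rot: [0.678, 0.735, 0.001, -0.0]
contact_force: [0.2, 0.2, 0.0]
width: 0.0874
```

{"api": "move_arm", "payload": {"plan": [[[0,2,-3.3,0,0,0,0],[0,4,-6.6,0,0,0,0],[0,6,-9.9,0,0,0,0],[0,8,-13.2,0,0,0,0.0],[0,10,-16.0,0,0,0,0.0]]]}}

```text
t: 2.37
ee_pos: [0.6547, -0.143, 0.248]
tcp_rot: [0.677, 0.736, 0.001, -0.0]
contact_force: [-0.3, 0.3, 0.2]
width: 0.0872
```

{"api": "move_arm", "payload": {"plan": [[[0,0,0,0,0,0,0],[0,0,0,0,0,0,0]]]}}

```text
t: 2.53
ee_pos: [0.6557, -0.143, 0.2469]
tcp_rot: [0.677, 0.736, 0.001, -0.001]
contact_force: [-0.7, 0.6, 0.0]
width: 0.0871
```

```bash
python3 - <<'E'
from h import *
w=cam("wrist");cv2.imwrite("pics/w2.png",w["image"]); np.savez("w2.npz",**{k:w[k] for k in("R","t","f","cx","cy","C","image")})
s=observe();print(s["t"],s["ee_pos"],s["tcp_rot"],s["joints"],s["contact_force"])
E
```

```text
2.5833 [ 0.65519947 -0.1410317   0.24703627] [ 0.67618484  0.73672959  0.00148111 -0.00117739] [-0.04452349  0.44828656  0.28182366  1.53039131 -0.13467632  1.1821691
  1.91851567] [-1.22078574  1.05084569 -0.26548478]
```

View pics/w2.png

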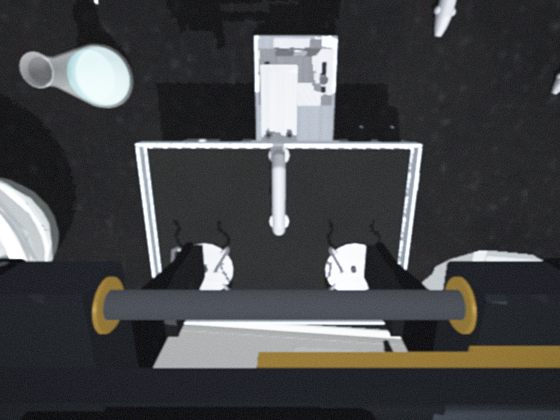

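```bash
python3 - <<'E'
from h import *
w=dict(np.load("w2.npz")); t=cam("top")
crop(w,235,25,355,245,3,"w2c.png")
for p in [(279,158),(279,222)]: print("handle w",onz(w,*p,.119))
T=lambda u,v:(255+u/5-.4,90+v/5-.4)
print(tri(w,(279,160),t,T(388,445)),tri(w,(279,219),t,T(374,303)))
L=onz(w,139,146,.0915);R=onz(w,419,147,.0915);d=L-R;print(L,R,d,np.arctan2(-d[0],d[1]))
E
```

```text
handle w [ 0.62098705 -0.15059633  0.119     ]
handle w [ 0.6807003  -0.14587115  0.119     ]
(array([ 0.62635754, -0.15075352,  0.09367426]), np.float64(0.0013426869360963977)) (array([ 0.70140855, -0.1470965 ,  0.06401593]), np.float64(0.008606626406293373))
[ 0.62502584 -0.2843469   0.0915    ] [ 0.60380376 -0.01819381  0.0915    ] [ 0.02122208 -0.26615309  0.        ] -3.062024642055249
```

View pics/w2c.png

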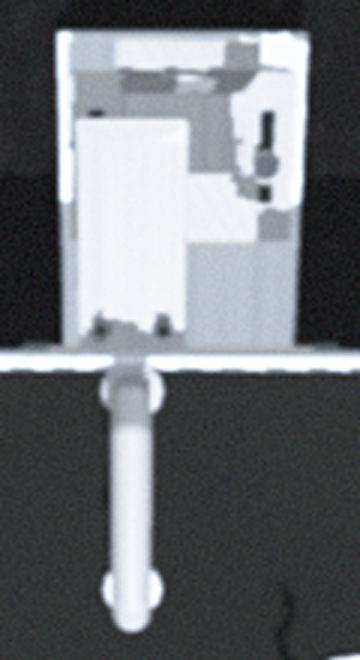

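{"api": "move_arm", "payload": {"plan": [[[0,-0.1,-0.2,-3.5,0,0,0],[0,-0.3,-0.5,-7,0,0,0],[90,-0.4,-0.7,-10.5,0,0,-0.005],[120,-0.4,-0.7,-13.5,0,0,-0.005],[120,-0.4,-0.7,-14.5,0,0,-0.005]]], "force": 10}}

```text
t: 3.05
ee_pos: [0.6476, -0.1432, 0.0977]
tcp_rot: [0.676, 0.737, 0.0, -0.005]
contact_force: [0.0, 0.8, -0.3]
width: 0.0743
```

{"api": "move_arm", "payload": {"plan": [[[255,0,0,0,0,0,0],[255,0,0,0,0,0,0],[255,0,0,0,0,0,0],[255,0,0,0,0,0,0],[255,0,0,0,0,0,0]]], "force": 10}}

```text
t: 3.47
ee_pos: [0.6489, -0.1433, 0.0998]
tcp_rot: [0.676, 0.737, 0.001, -0.004]
contact_force: [0.3, 0.7, -0.3]
width: 0.0415
```

{"api": "move_arm", "payload": {"plan": [[[255,0,-0.4,0,0,0,0],[255,0,-0.4,0,0,0,0],[255,0,-0.4,0,0,0,0],[255,0,-0.4,0,0,0,0],[255,0,-0.4,0,0,0,0]]]}}

```text
t: 3.88
ee_pos: [0.649, -0.1478, 0.0999]
tcp_rot: [0.676, 0.737, 0.001, -0.004]
contact_force: [-0.0, -0.4, 0.9]
width: 0.0115
```

{"api": "move_arm", "payload": {"plan": [[[255,0,0,0,0,0,0],[255,0,0,0,0,0,0]]]}}

```text
t: 4.05
ee_pos: [0.649, -0.1478, 0.1]
tcp_rot: [0.676, 0.737, 0.001, -0.004]
contact_force: [-0.6, 0.1, 0.2]
width: 0.0116
```

```bash
python3 - <<'E'
from h import *
w=cam("wrist");cv2.imwrite("pics/w3.png",w["image"])
s=observe();print(s["t"],s["ee_pos"],s["tcp_rot"],s["contact_force"],s["width"])
E
```

```text
4.1 [ 0.64899617 -0.14778098  0.09996542] [ 0.67626653  0.7366479   0.0010172  -0.00352361] [-0.35484336 -0.27730827  0.44455187] 0.011618401088988525
```

View pics/w3.png

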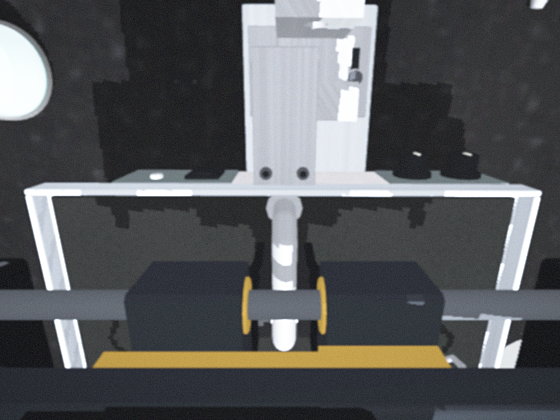

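The bar is gripped (width 11.6 mm). Sliding the tray left in small steps.

{"api": "move_arm", "payload": {"plan": [[[255,-0.02,0.2,0,0,0,0],[255,-0.03,0.4,0,0,0,0],[255,-0.05,0.6,0,0,0,0],[255,-0.06,0.8,0,0,0,0],[255,-0.08,1.0,0,0,0,0]]]}}

```text
t: 4.52
ee_pos: [0.6482, -0.1381, 0.1]
tcp_rot: [0.676, 0.737, 0.001, -0.003]
contact_force: [1.2, -2.6, -0.1]
width: 0.0115
```

```bash
python3 - <<'E'
from h import *
w=cam("wrist");crop(w,220,0,420,210,3.5,"w4.png")
t=cam("top");crop(t,255,150,395,245,5,"t4.png")
s=observe();print(s["t"],s["ee_pos"],s["contact_force"],s["width"])
E
```

```text
4.6167 [ 0.64809384 -0.13707377  0.09993169] [ 0.38351923 -2.2668337  -0.08338146] 0.011706753717363518
```

View pics/t4.png

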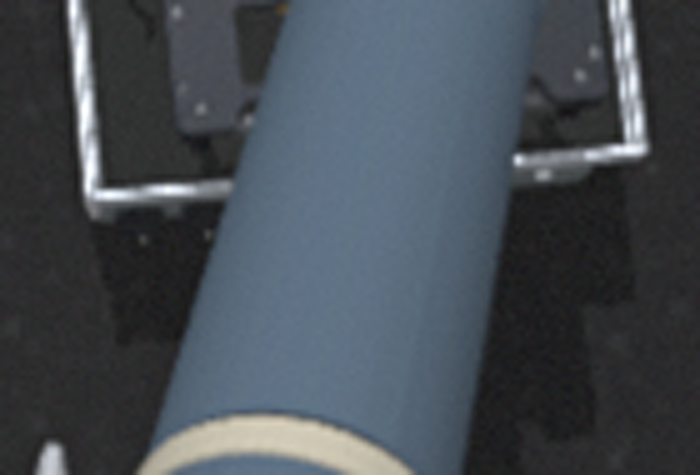

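{"api": "move_arm", "payload": {"plan": [[[255,-0.02,0.2,0,0,0,0],[255,-0.03,0.4,0,0,0,0],[255,-0.05,0.6,0,0,0,0],[255,-0.06,0.8,0,0,0,0],[255,-0.08,1.0,0,0,0,0]]]}}

```text
t: 5.03
ee_pos: [0.6475, -0.1293, 0.1]
tcp_rot: [0.676, 0.737, 0.0, -0.002]
contact_force: [1.8, -9.8, -3.4]
width: 0.0112
```

```bash
python3 - <<'E'
from h import *
w=cam("wrist");crop(w,220,0,420,210,2.8,"w5.png")
s=observe();print(s["t"],s["ee_pos"],s["contact_force"],s["width"])
E
```

```text
5.0833 [ 0.64751332 -0.12938397  0.09999336] [ 1.53627673 -7.50111278 -1.59391889] 0.011471874997107112
```

View pics/w5.png

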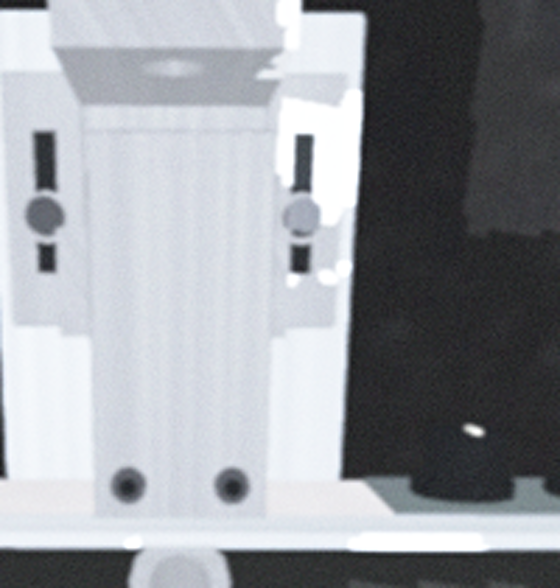

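{"api": "move_arm", "payload": {"plan": [[[255,0,0.05,0,0,0,0],[255,0,0.05,0,0,0,0],[100,0,0,0,0,0,0],[100,0,0,0,0,0,0],[100,0,0,0,0,0,0]]]}}

```text
t: 5.5
ee_pos: [0.6473, -0.1273, 0.0998]
tcp_rot: [0.676, 0.737, 0.001, -0.003]
contact_force: [-0.3, 0.4, -0.2]
width: 0.0242
```

```bash
python3 - <<'E'
from h import *
w=cam("wrist");crop(w,220,0,420,210,2.8,"w6.png")
np.savez("w6.npz",**{k:w[k] for k in("R","t","f","cx","cy","C","image")})
s=observe();print(s["t"],s["ee_pos"],s["contact_force"],s["width"])
E
```

```text
5.55 [ 0.64735341 -0.12747038  0.09979871] [-0.25962117  0.61386472  0.08280302] 0.027924023927150994
```

View pics/w6.png

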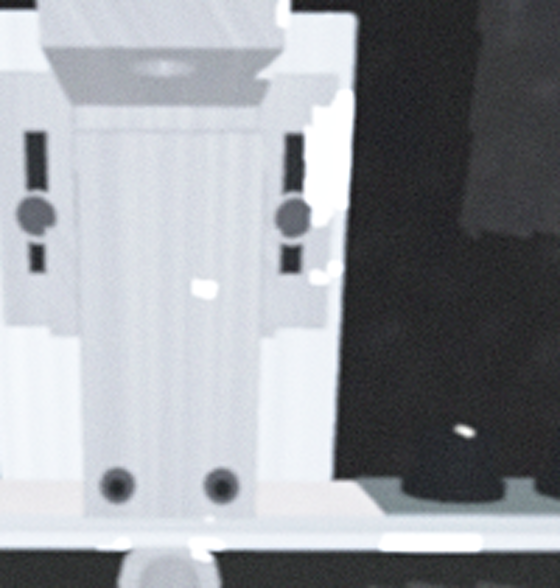

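```bash
python3 - <<'E'
from h import *
w=dict(np.load("w6.npz"))
I=lambda u,v:(220+u/2.8-.3,v/2.8-.3)
print("hole inner",onz(w,*I(165,67),.062))
for p in [(40,47),(283,47)]: print("cheek top inner edge",onz(w,*I(*p),.078))
for p in [(73,104),(268,104)]: print("cheek inner face bottom (or bracket edge)",onz(w,*I(*p),.045),onz(w,*I(*p),.09))
for p in [(118,485),(221,485)]: print("screws",onz(w,*I(*p),.09))
E
```

```text
hole inner [ 0.52537066 -0.14119811  0.062     ]
cheek top inner edge [ 0.52749067 -0.16306583  0.078     ]
cheek top inner edge [ 0.52370335 -0.12019223  0.078     ]
cheek inner face bottom (or bracket edge) [ 0.5305492  -0.16052959  0.045     ] [ 0.53811383 -0.1553961   0.09      ]
cheek inner face bottom (or bracket edge) [ 0.52691695 -0.11928516  0.045     ] [ 0.53523506 -0.12270747  0.09      ]
screws [ 0.60238131 -0.14347992  0.09      ]
screws [ 0.60071429 -0.12409685  0.09      ]
```

{"api": "move_arm", "payload": {"plan": [[[60,0,0,2,0,0,0],[0,0,0,5,0,0,0],[0,-1,0,8,0,0,0],[0,-3,0,11,0,0,0],[0,-5,0,13,0,0,0]]]}}

```text
t: 5.97
ee_pos: [0.598, -0.1266, 0.2326]
tcp_rot: [0.675, 0.738, 0.002, -0.002]
contact_force: [0.5, -0.5, 0.1]
width: 0.0608
```

{"api": "move_arm", "payload": {"plan": [[[0,-1.5,0,0,0,0,0],[0,-1.5,0,0,0,0,0]]]}}

```text
t: 6.13
ee_pos: [0.5813, -0.1263, 0.2349]
tcp_rot: [0.675, 0.737, 0.003, -0.002]
contact_force: [-0.5, 0.1, -0.5]
width: 0.0743
```

```bash
python3 - <<'E'
from h import *
w=cam("wrist");crop(w,180,60,380,260,2.9,"w7.png")
cv2.imwrite("pics/w7f.png",w["image"])
np.savez("w7.npz",**{k:w[k] for k in("R","t","f","cx","cy","C","image")})
s=observe();print(s["t"],s["ee_pos"],s["tcp_rot"],s["contact_force"],s["width"])
E
```

```text
6.1833 [ 0.58234332 -0.12592482  0.23369038] [ 0.67514631  0.73767604  0.00274622 -0.00199268] [-0.31008925 -0.26106336 -0.59237613] 0.07848150946014783
```

View pics/w7.png

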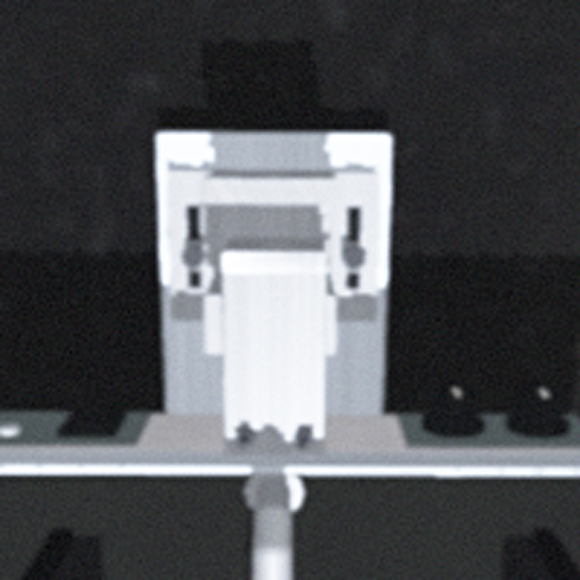

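View pics/w7f.png

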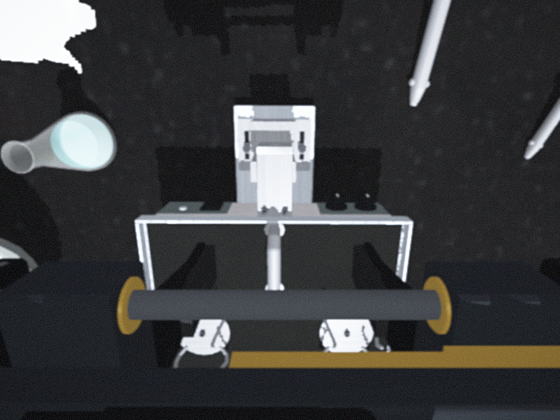

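```bash
python3 - <<'E'
from h import *
w=dict(np.load("w7.npz"));t=cam("top")
I=lambda u,v:(180+u/2.9-.3,60+v/2.9-.3)
for n,p,z in [("cheek NL(right)",(207,177),.078),("NR",(333,177),.078),("inner",(207,206),.078),("inner",(333,206),.078),("far cheek back L",(205,353),.078),("far cheek back R",(337,353),.078),
 ("brk",(221,252),.09),("brk",(328,252),.09),("ledge",(155,132),.014),("ledge",(392,133),.014),("scr",(244,432),.09),("scr",(303,432),.09)]: print(n,onz(w,*I(*p),z).round(4))
crop(t,300,170,355,245,9,"t7.png")
s=cam("scene");crop(s,280,200,370,285,8,"s7.png")
E
```

```text
cheek NL(right) [ 0.5188 -0.1623  0.078 ]
NR [ 0.5153 -0.1217  0.078 ]
inner [ 0.528  -0.1617  0.078 ]
inner [ 0.5244 -0.1209  0.078 ]
far cheek back L [ 0.577  -0.1595  0.078 ]
far cheek back R [ 0.5731 -0.1147  0.078 ]
brk [ 0.5408 -0.1555  0.09  ]
brk [ 0.5379 -0.1216  0.09  ]
ledge [ 0.5077 -0.1885  0.014 ]
ledge [ 0.5001 -0.0981  0.014 ]
scr [ 0.6002 -0.144   0.09  ]
scr [ 0.5985 -0.1242  0.09  ]
```

View pics/t7.png

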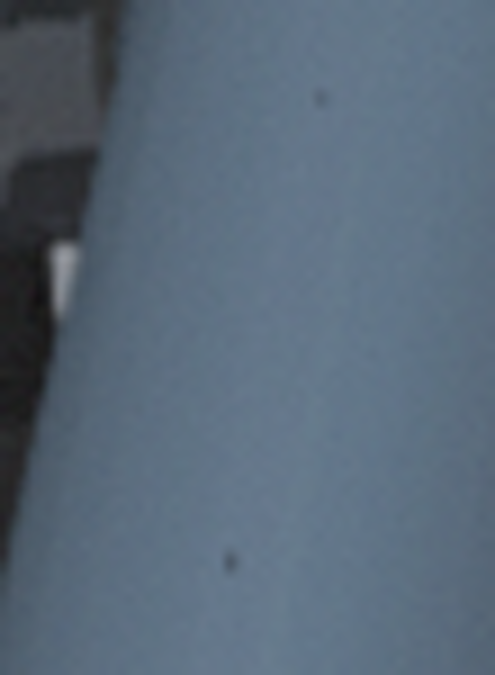

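View pics/s7.png

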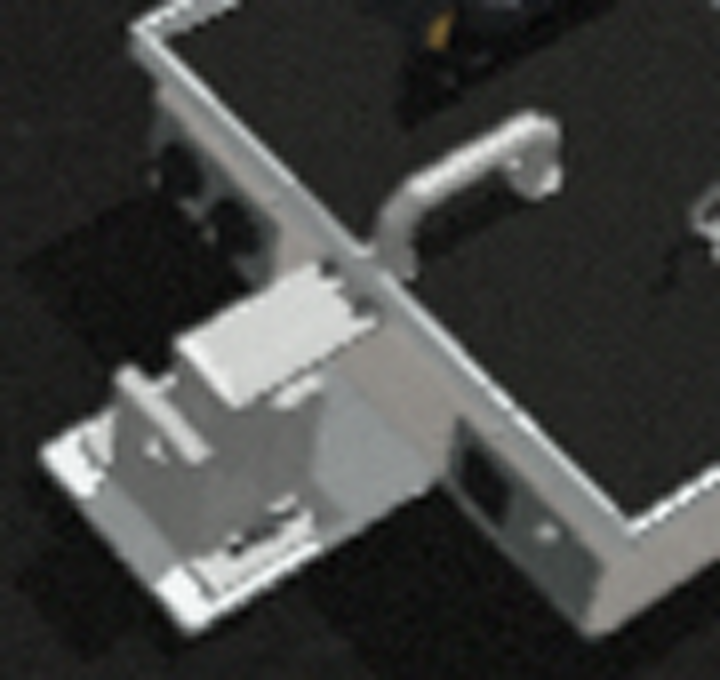

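{"api": "move_arm", "payload": {"plan": [[[0,-0.8,2,0,0,0,-0.12],[0,-1.6,4,0,0,0,-0.24],[0,-2.4,6,0,0,0,-0.36],[0,-3.2,8,0,0,0,-0.48],[0,-4,10,0,0,0,-0.6]]]}}

```text
t: 6.7
ee_pos: [0.5432, -0.0242, 0.2309]
tcp_rot: [0.864, 0.503, 0.002, -0.002]
contact_force: [0.3, -0.8, 0.4]
width: 0.087
```

{"api": "move_arm", "payload": {"plan": [[[0,-0.8,2,0,0,0,-0.12],[0,-1.6,4,0,0,0,-0.24],[0,-2.4,6,0,0,0,-0.36],[0,-3.2,8,0,0,0,-0.48],[0,-4,10,0,0,0,-0.6]]]}}

```text
t: 7.12
ee_pos: [0.503, 0.0776, 0.2298]
tcp_rot: [0.975, 0.223, 0.001, -0.001]
contact_force: [0.8, 1.1, 0.7]
width: 0.0868
```

{"api": "move_arm", "payload": {"plan": [[[0,-1,2,-0.8,0,0,-0.12],[0,-2,4,-1.6,0,0,-0.24],[0,-3,6,-2.4,0,0,-0.36],[0,-4,8,-3.2,0,0,-0.48],[0,-5,10,-4,0,0,-0.6]]]}}

```text
t: 7.53
ee_pos: [0.4526, 0.1792, 0.1885]
tcp_rot: [0.997, -0.078, 0.001, -0.0]
contact_force: [0.6, -0.9, -0.8]
width: 0.0874
```

```bash
python3 - <<'E'
from h import *
s=observe();print(s["t"],s["ee_pos"],s["tcp_rot"],2*np.arctan2(s["tcp_rot"][1],s["tcp_rot"][0]),s["joints"])
E
```

```text
7.5333 [0.45256274 0.17915608 0.18851608] [ 9.96979461e-01 -7.76567653e-02  1.12135872e-03 -3.51508104e-04] -0.1554701682545162 [-0.79535502  0.19930101  0.38250994  2.02762858 -0.09185815  0.92844211
 -0.52022897]
```

{"api": "move_arm", "payload": {"plan": [[[0,0.3,0.7,0,0,0,-0.074],[0,0.3,0.7,0,0,0,-0.074],[0,0.3,0.7,0,0,0,-0.074]]]}}

```text
t: 7.78
ee_pos: [0.4558, 0.1867, 0.1878]
tcp_rot: [0.994, -0.113, 0.001, 0.001]
contact_force: [-0.3, -0.1, 0.8]
width: 0.0868
```

```bash
python3 - <<'E'
from h import *
w=cam("wrist");cv2.imwrite("pics/w8.png",w["image"])
np.savez("w8.npz",**{k:w[k] for k in("R","t","f","cx","cy","C","image")})
s=observe();print(s["t"],s["ee_pos"],s["tcp_rot"],2*np.arctan2(s["tcp_rot"][1],s["tcp_rot"][0]))
E
```

```text
7.8333 [0.45602599 0.18585633 0.18809842] [ 9.93526131e-01 -1.13598883e-01  1.01373496e-03  3.04626555e-04] -0.2276894073714037
```

View pics/w8.png

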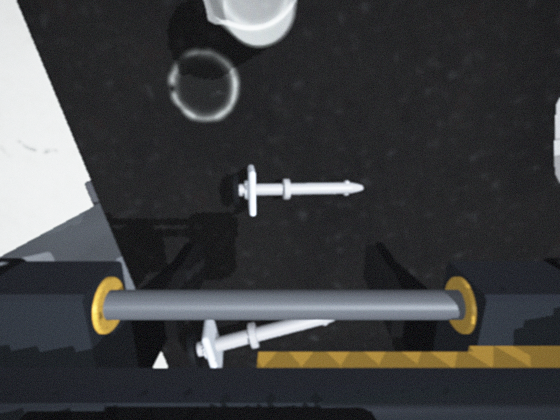

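```bash
python3 - <<'E'
from h import *
w=dict(np.load("w8.npz"))
crop(w,225,155,375,225,5.2,"w8c.png")
E
```

```text
(no output)
```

View pics/w8c.png

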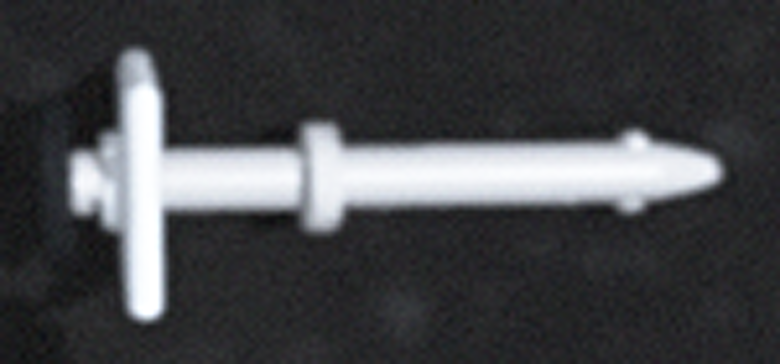

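```bash
python3 - <<'E'
from h import *
w=dict(np.load("w8.npz"))
w1=dict(np.load("w1.npz"))
I=lambda u,v:(225+u/5.2-.4,155+v/5.2-.4)
J=lambda u,v:(60+u/2.7-.3,20+v/2.7-.3)
tip=onz(w,*I(725,172),.004)
col=onz(w,*I(343,178),.015+.0)
pl=[onz(w,*I(163,y),.0397) for y in(85,315)]
pc=(pl[0]+pl[1])/2
print("tip",tip,"col",col,"plate top",pc, np.linalg.norm(pl[0]-pl[1]))
print("tri tip",tri(w,I(725,172),w1,J(583,578)),"collar",tri(w,I(330,178),w1,J(624,425)))
print("tri plate top corners",tri(w,I(143,318),w1,J(598,345)))
n=[onz(w,*I(180,y),.020) for y in(147,212)];n2=[onz(w,*I(560,y),.0075) for y in(142,205)]
a=sum(n)/2;b=sum(n2)/2;print("axis",a,b,np.arctan2(*(b-a)[[1,0]]),np.arctan2(*(tip-a)[[1,0]]),np.linalg.norm(n[0]-n[1]),np.linalg.norm(tip-col))
d=pl[1]-pl[0];print("plate normal yaw",np.arctan2(d[0],-d[1]))
E
```

```text
tip [0.53945906 0.16116612 0.004     ] col [0.46230961 0.18048824 0.015     ] plate top [0.42936365 0.189756   0.0397    ] 0.04454739109335377
tri tip (array([0.53679849, 0.16464735, 0.01262488]), np.float64(0.002556662096292775)) collar (array([0.45952868, 0.18194207, 0.01713297]), np.float64(0.0009136943006417117))
tri plate top corners (array([0.42051061, 0.16967795, 0.04331487]), np.float64(0.00024995882397901094))
axis [0.4309422 0.1886651 0.02     ] [0.50569366 0.16947482 0.0075    ] -0.25129436919967274 -0.24818304031731866 0.013285933640008761 0.08028936093872278
plate normal yaw -0.25083715770209614
```

Two wrist views agree: tip to collar is 80.3 mm, the axis yaw is −0.249 and the collar is about 15 to 17 mm up. Moving to a hover above the grasp, tilted with the pin and half closed.

{"api": "move_arm", "payload": {"plan": [[[150,-0.6,0.1,-2.5,0.009,0.034,-0.005],[150,-1.2,0.1,-5,0.017,0.068,-0.01],[150,-1.8,0.2,-7.5,0.026,0.102,-0.016],[150,-2.7,0.3,-9.9,0.0345,0.1357,-0.021],[150,-2.7,0.3,-9.9,0.0345,0.1357,-0.021]]], "force": 20}}

```text
t: 8.25
ee_pos: [0.4265, 0.1861, 0.0856]
tcp_rot: [0.99, -0.125, -0.072, -0.006]
contact_force: [1.0, -0.3, -0.3]
width: 0.0614
```

{"api": "move_arm", "payload": {"plan": [[[150,0,0,0,0,0,0],[150,0,0,0,0,0,0],[150,0,0,0,0,0,0]]]}}

```text
t: 8.5
ee_pos: [0.4277, 0.1861, 0.0868]
tcp_rot: [0.99, -0.125, -0.071, -0.007]
contact_force: [-0.6, 0.5, 0.2]
width: 0.0421
```

```bash
cat > st.py <<'E'
from h import *
def st():
    s=observe();R=Rn.from_quat(s["tcp_rot"]).as_matrix()
    print("t",round(s["t"],2),"p",s["ee_pos"].round(4),"x",R[:,0].round(3),"z",R[:,2].round(3),"F",s["contact_force"].round(1),"M",s["ft_torque"].round(2),"w",round(s["width"],4))
    return s,R
E
python3 - <<'E'
from st import *
w=cam("wrist");cv2.imwrite("pics/w9.png",w["image"])
np.savez("w9.npz",**{k:w[k] for k in("R","t","f","cx","cy","C","image")})
s,R=st()
psi,b=-.249,.14
px=np.array([np.cos(b)*np.cos(psi),np.cos(b)*np.sin(psi),-np.sin(b)]);py=np.array([-np.sin(psi),np.cos(psi),0]);pz=np.cross(px,py)
Rd=np.stack([px,-py,-pz],1)
print("turn",Rn.from_matrix(Rd@R.T).as_rotvec().round(4))
O=np.array([.4621,.1806,.015]);g=O-.044*px+.0085*pz;print("goal",g,"shift cm",(g-s["ee_pos"])*100, pz)
E
```

```text
t 8.55 p [0.4277 0.1864 0.087 ] x [ 0.959 -0.246 -0.142] z [-0.138  0.032 -0.99 ] F [ 0.3 -0.2  0. ] M [-0.08 -0.11 -0.02] w 0.0392
turn [ 0.0024 -0.0027  0.0012]
goal [0.42102374 0.19104475 0.02955673] shift cm [-0.67145542  0.46605349 -5.74035467] [ 0.13523951 -0.0343883   0.990216  ]
```

View pics/w9.png

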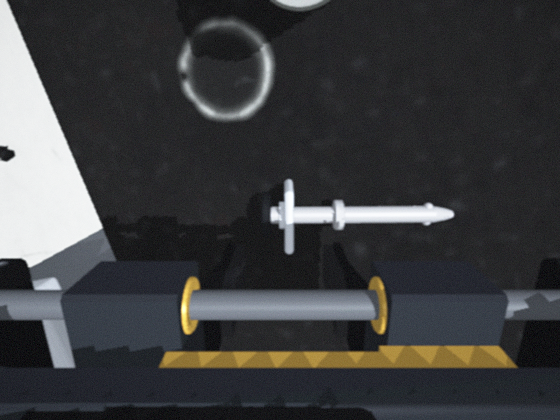

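```bash
python3 - <<'E'
from h import *
w=dict(np.load("w9.npz"))
psi,b=-.249,.14
px=np.array([np.cos(b)*np.cos(psi),np.cos(b)*np.sin(psi),-np.sin(b)]);py=np.array([-np.sin(psi),np.cos(psi),0]);pz=np.cross(px,py)
O=np.array([.4621,.1806,.015])
for n,x in [("tip",O+.08*px),("col",O),("colT",O+.011*pz),("plT L",O-.036*px+.02*pz+.023*py),("plT R",O-.036*px+.02*pz-.023*py)]: print(n,proj(w,x).round(1))
crop(w,260,165,465,265,3.9,"w9c.png")
E
```

```text
tip [453.8 214.6]
col [344.1 214.7]
colT [346.8 219.8]
plT L [295.9 191.4]
plT R [295.3 255.5]
```

View pics/w9c.png

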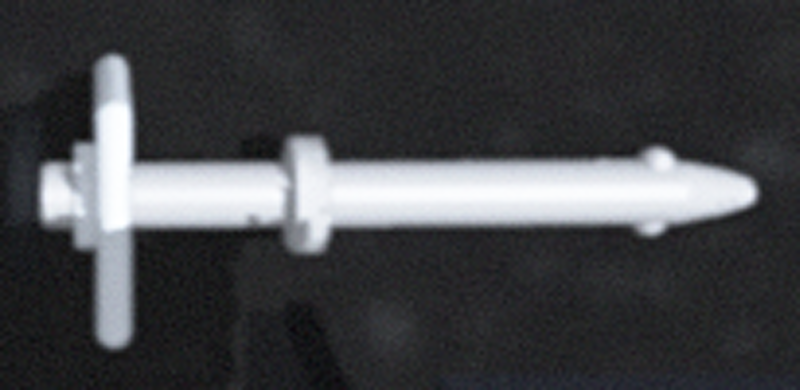

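{"api": "move_arm", "payload": {"plan": [[[150,-0.2,0.35,-1,0,0,0],[150,-0.2,0.4,-2,0,0,0],[150,-0.35,0.43,-3.2,0,0,0],[150,-0.45,0.45,-4.2,0,0,0],[150,-0.45,0.45,-4.2,0,0,0]]]}}

```text
t: 8.97
ee_pos: [0.4214, 0.1906, 0.043]
tcp_rot: [0.99, -0.124, -0.072, -0.006]
contact_force: [-0.0, -0.0, 0.7]
width: 0.036
```

```bash
python3 - <<'E'
from st import *
w=cam("wrist");cv2.imwrite("pics/w10.png",w["image"])
s,R=st()
g=np.array([.42102374,.19104475,.02955673]);print((g-s["ee_pos"])*100)
sc=cam("scene");crop(sc,150,130,270,230,6,"s10.png")
E
```

```text
t 9.02 p [0.4221 0.1906 0.0438] x [ 0.959 -0.245 -0.144] z [-0.141  0.031 -0.99 ] F [ 0.2  0.1 -0.4] M [-0.1  -0.08  0.05] w 0.0361
[-0.10807165  0.04075489 -1.42286045]
```

View pics/w10.png

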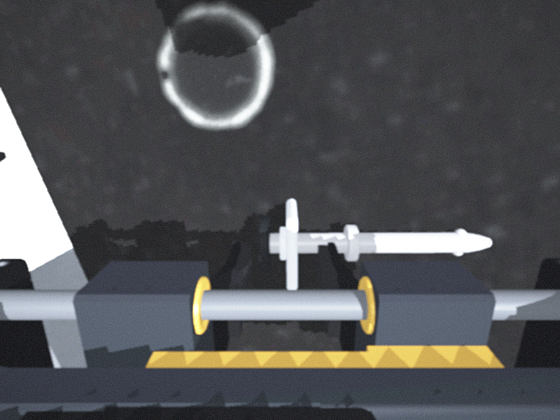

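View pics/s10.png

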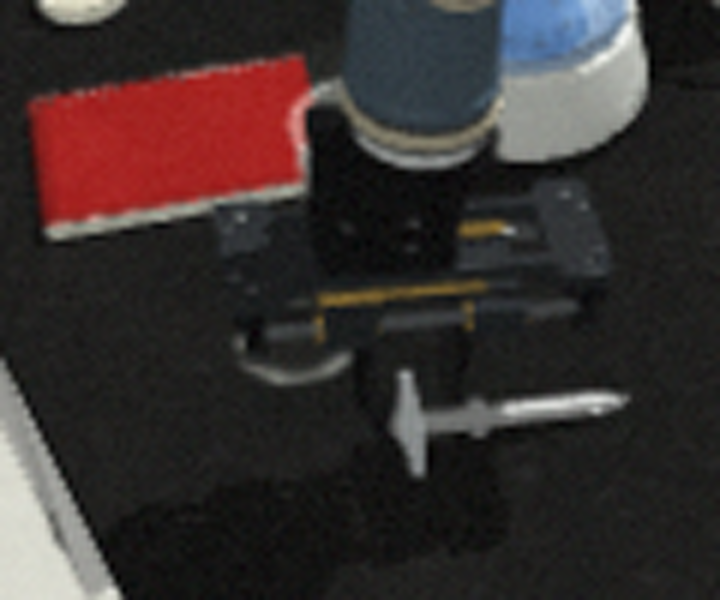

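{"api": "move_arm", "payload": {"plan": [[[150,-0.05,0.02,-0.5,0,0,0],[150,-0.08,0.04,-0.9,0,0,0],[150,-0.1,0.04,-1.4,0,0,0],[150,-0.1,0.04,-1.4,0,0,0]]]}}

```text
t: 9.4
ee_pos: [0.4213, 0.191, 0.0297]
tcp_rot: [0.99, -0.124, -0.072, -0.007]
contact_force: [-0.2, 0.2, -0.4]
width: 0.0356
```

```bash
python3 - <<'E'
from st import *
w=cam("wrist");crop(w,200,180,420,320,3.5,"w11.png")
s,R=st()
g=np.array([.42102374,.19104475,.02955673]);print((g-s["ee_pos"])*100)
E
```

```text
t 9.45 p [0.4215 0.191  0.03  ] x [ 0.959 -0.245 -0.143] z [-0.14   0.031 -0.99 ] F [-0.5  0.2  0.8] M [-0.13 -0.11  0.02] w 0.0359
[-0.04713904  0.00105932 -0.0456753 ]
```

View pics/w11.png

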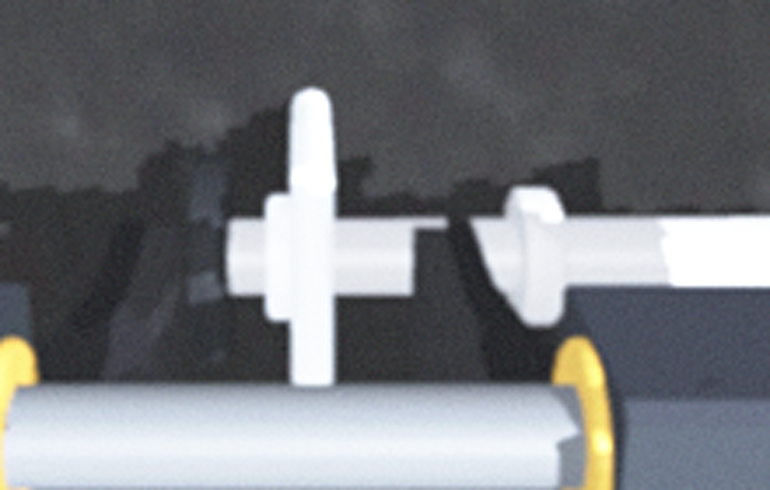

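{"api": "move_arm", "payload": {"plan": [[[255,-0.03,0,-0.03,0,0,0],[255,-0.03,0,-0.03,0,0,0],[255,-0.03,0,-0.03,0,0,0],[255,-0.03,0,-0.03,0,0,0],[255,-0.03,0,-0.03,0,0,0]]], "force": 50}}

```text
t: 9.87
ee_pos: [0.4215, 0.191, 0.0297]
tcp_rot: [0.99, -0.125, -0.071, -0.007]
contact_force: [-0.6, -0.2, -1.6]
width: 0.0149
```

```bash
python3 - <<'E'
from st import *
w=cam("wrist");crop(w,200,180,420,320,3.5,"w12.png")
s,R=st()
E
```

```text
t 9.92 p [0.4214 0.1909 0.0297] x [ 0.959 -0.246 -0.143] z [-0.139  0.031 -0.99 ] F [-0.   0.  -1.3] M [-0.1  -0.07 -0.02] w 0.0154
```

View pics/w12.png

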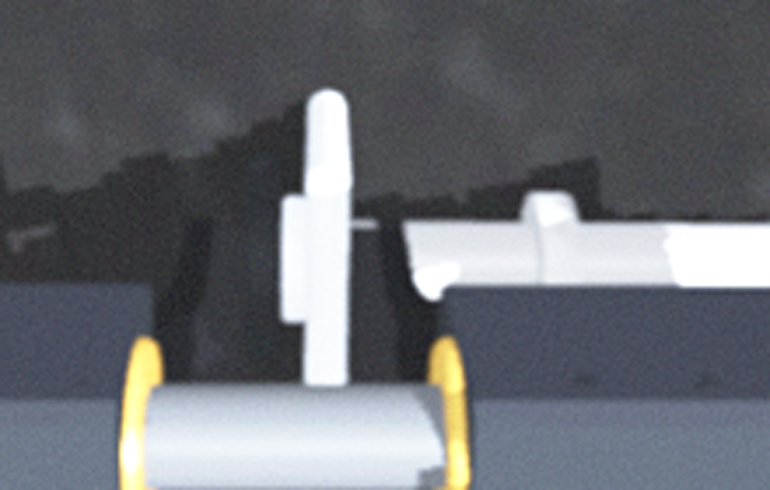

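{"api": "move_arm", "payload": {"plan": [[[255,0,0,1.5,0,0,0],[255,0,0,4,0,0,0],[255,0,0,7,0,0,0],[255,0,0,9,0,0,0],[255,0,0,9,0,0,0]]]}}

```text
t: 10.33
ee_pos: [0.4243, 0.1918, 0.1232]
tcp_rot: [0.99, -0.125, -0.068, -0.009]
contact_force: [-0.3, 0.6, -1.0]
width: 0.0147
```

```bash
python3 - <<'E'
from st import *
w=cam("wrist");cv2.imwrite("pics/w13.png",w["image"])
s,R=st(); print(s["joints"].round(3))
sc=cam("scene");crop(sc,150,100,270,210,6,"s13.png")
np.savez("w13.npz",**{k:w[k] for k in("R","t","f","cx","cy","C","image")})
E
```

```text
t 10.38 p [0.423  0.1915 0.1213] x [ 0.959 -0.245 -0.139] z [-0.135  0.033 -0.99 ] F [ 0.1 -0.3 -2.5] M [-0.18 -0.02 -0.02] w 0.015
[-0.748  0.32   0.356  2.068 -0.248  0.9   -0.486]
```

View pics/w13.png

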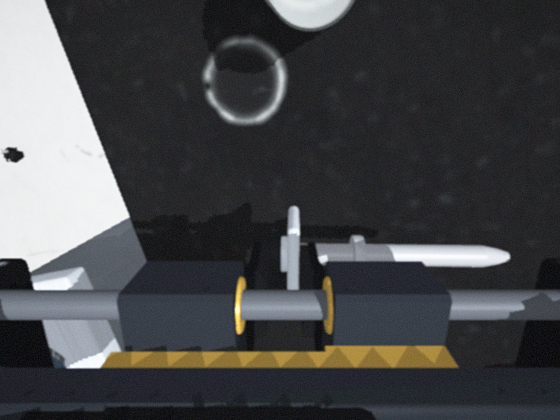

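View pics/s13.png

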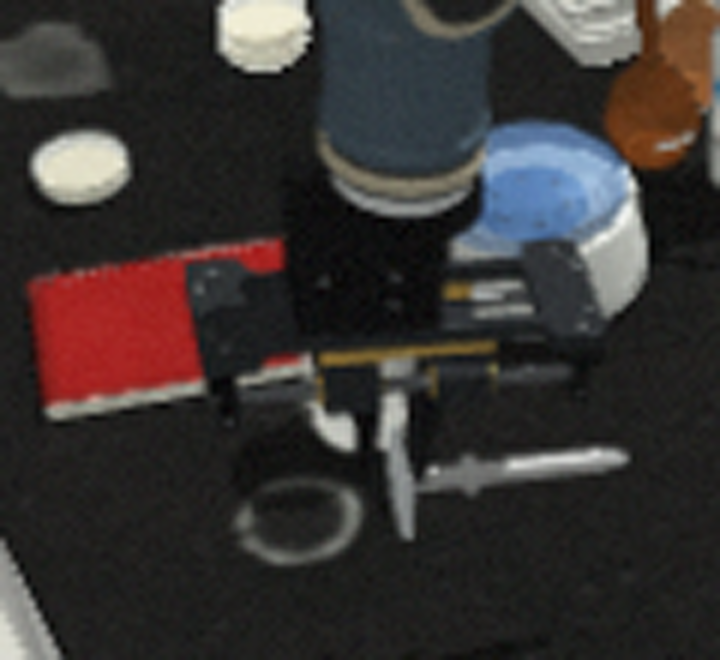

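```bash
cat >> st.py <<'E'
from rig import read_camera
def toolproj(w,s,X):
    R=Rn.from_quat(s["tcp_rot"]).as_matrix(); return proj(w,s["ee_pos"]+R@np.array(X))
E
python3 - <<'E'
from st import *
s=observe();w=cam("wrist")
for n,X in [("tip",(.124,0,.0085)),("col",(.044,0,.0085)),("col top",(.044,-.011,.0085)),("plate L top",(.008,-.023,-.0115)),("plate neck L low",(.008,-.023,.0285))]: print(n,toolproj(w,s,X).round(1))
crop(w,270,195,520,285,3.1,"w13c.png")
E
```

```text
tip [501.8 253.3]
col [360.5 253.3]
col top [361.9 235.3]
plate L top [299.1 228.1]
plate neck L low [296.2 204.1]
```

View pics/w13c.png

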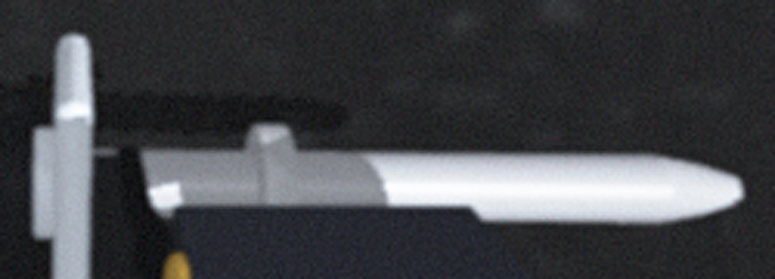

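```bash
cat > fitpin.py <<'E'
from st import *
from scipy.optimize import least_squares
def fit(w,s,obs,fixed_yaw=False):
    # pin pose in tool: p0=[x,y,z of origin, pitch(nose up +), yaw]
    def pt(p,X):
        Rr=Rn.from_euler("YZ",[p[3],p[4]]).as_matrix()  # tool y: rot +Y takes x to -z (up)
        return np.array(p[:3])+Rr@np.array(X)
    # pin frame in tool axes: x fwd, y_tool=-pin y, z_tool=-pin z
    def res(p):
        r=[]
        for X,uv in obs: r+=list(toolproj(w,s,pt(p,X))-uv)
        r+=[(p[4])*50, (p[1])*500]
        return r
    q=least_squares(res,[.044,0,.0085,0,0]); return q.x,np.array(q.fun)
E
python3 - <<'E'
from fitpin import *
w=cam("wrist"); s=observe()
obs=[((.08,0,0),(509.4,256.3)),((0,-.011,0),(365.5,235.3)),((-.036,-.023,.02),(298.6,206.3)),((-.036,-.023,-.02),(299.7,228.9))]
print(*[a.round(4) for a in fit(w,s,obs)])
E
```

```text
[ 0.0454 -0.0004  0.0059  0.0332 -0.0078] [ 0.0579 -0.3784 -0.7308  1.333   0.4296 -1.3504  0.2467  0.2885 -0.3918
 -0.1764]
```

```bash
cat > tgt.py <<'E'
from st import *
def Rdes(yaw,pitchdown,roll=0.):
    # tool: x along (yaw) pitched down; y=-pin y; z down ; roll about pin axis
    b=pitchdown; px=np.array([np.cos(b)*np.cos(yaw),np.cos(b)*np.sin(yaw),-np.sin(b)]);py=np.array([-np.sin(yaw),np.cos(yaw),0]);pz=np.cross(px,py)
    R=np.stack([px,-py,-pz],1)
    return Rn.from_rotvec(roll*px).as_matrix()@R
def turn(yaw,pd,roll=0.):
    s,R=st(); v=Rn.from_matrix(Rdes(yaw,pd,roll)@R.T).as_rotvec(); print("turn",v.round(4)); return s,R
E
python3 - <<'E'
from tgt import *
s,R=turn(.082,.033); print((np.array([.41,-.153,.155])-s["ee_pos"])*100)
E
```

```text
t 10.53 p [0.4205 0.1905 0.1186] x [ 0.959 -0.246 -0.144] z [-0.141  0.03  -0.99 ] F [ 0.2 -1.3 -2.2] M [-0.14 -0.08  0.04] w 0.0153
turn [-0.0033 -0.1124  0.332 ]
[ -1.04909101 -34.35128402   3.63846465]
```

{"api": "move_arm", "payload": {"plan": [[[255,0,-3,1.5,0,-0.011,0.033],[255,0,-6.5,2.5,0,-0.022,0.066],[255,0,-10,3.6,-0.001,-0.034,0.1],[255,0,-13.5,3.6,-0.001,-0.045,0.133],[255,0,-17,3.6,-0.002,-0.056,0.166]]]}}

```text
t: 10.95
ee_pos: [0.4197, 0.0189, 0.1539]
tcp_rot: [0.998, -0.041, -0.045, -0.002]
contact_force: [0.5, 0.0, -0.5]
width: 0.0153
```

{"api": "move_arm", "payload": {"plan": [[[255,0,-3.5,0,0,-0.011,0.033],[255,0,-7,0,0,-0.022,0.066],[255,-0.4,-10.5,0,-0.001,-0.034,0.1],[255,-0.7,-14,0,-0.001,-0.045,0.133],[255,-1,-17.2,0,-0.002,-0.056,0.166]]]}}

```text
t: 11.37
ee_pos: [0.4082, -0.1549, 0.1527]
tcp_rot: [0.999, 0.042, -0.018, 0.002]
contact_force: [-0.3, 0.3, -1.4]
width: 0.015
```

```bash
python3 - <<'E'
from tgt import *
s,R=turn(.082,.033); print(s["joints"].round(3),s["joint_vel"].round(3))
E
```

```text
t 11.37 p [ 0.4082 -0.1549  0.1527] x [ 0.996  0.085 -0.036] z [-0.036 -0.005 -0.999] F [-0.3  0.3 -1.4] M [-0.07 -0.02  0.01] w 0.015
turn [ 0.0018 -0.0033 -0.003 ]
[-0.227  0.193  0.552  2.154 -0.112  0.859  0.478] [ 0.714  0.093  0.183 -0.088 -0.09  -0.125  1.331]
```

{"api": "move_arm", "payload": {"plan": [[[255,-1,0.1,0,0,-0.003,0],[255,-2,0.1,0,0.002,-0.003,-0.003],[255,-3.2,0,0,0.002,-0.003,-0.003],[255,-3.2,0,0,0.002,-0.003,-0.003]]]}}

```text
t: 11.7
ee_pos: [0.3728, -0.1536, 0.1516]
tcp_rot: [0.999, 0.041, -0.019, -0.001]
contact_force: [-0.3, 0.3, -1.1]
width: 0.0151
```

```bash
python3 - <<'E'
from tgt import *
s,R=turn(.082,.033); print(s["joints"].round(3),s["joint_vel"].round(3))
E
```

```text
t 11.7 p [ 0.3728 -0.1536  0.1516] x [ 0.996  0.082 -0.037] z [-0.038 -0.    -0.999] F [-0.3  0.3 -1.1] M [-0.07  0.08 -0.01] w 0.0151
turn [-0.0022 -0.0047 -0.0005]
[-0.231  0.133  0.562  2.222 -0.078  0.844  0.463] [-0.011  0.017 -0.016 -0.05  -0.027 -0.022  0.006]
```

{"api": "move_arm", "payload": {"plan": [[[255,0,0,-1.7,0,0,0],[255,0,0,-3.4,0,-0.004,0],[255,0,0,-5.1,0,-0.004,0],[255,0,0,-6.8,0,-0.004,0],[255,0,0,-7.5,0,-0.004,0]]]}}

```text
t: 12.12
ee_pos: [0.372, -0.1518, 0.0749]
tcp_rot: [0.999, 0.043, -0.018, -0.001]
contact_force: [-0.5, 0.8, -0.9]
width: 0.0148
```

{"api": "move_arm", "payload": {"plan": [[[255,0,0,-0.5,0,0,0],[255,0,0,-0.7,0,0,0],[255,0,0,-0.7,0,0,0]]]}}

```text
t: 12.37
ee_pos: [0.3722, -0.1514, 0.0679]
tcp_rot: [0.999, 0.043, -0.018, -0.001]
contact_force: [-0.0, 0.3, -1.4]
width: 0.0153
```

```bash
python3 - <<'E'
from tgt import *
s,R=turn(.082,.033); print(s["joints"].round(3),s["joint_vel"].round(3))
w=cam("wrist");sc=cam("scene");t=cam("top")
for n,c in(("w",w),("s",sc),("t",t)): np.savez(n+"14.npz",**{k:c[k] for k in("R","t","f","cx","cy","C","image")})
cv2.imwrite("pics/w14.png",w["image"])
crop(sc,230,190,350,290,6,"s14.png")
crop(t,290,180,360,270,6,"t14.png")
E
```

```text
t 12.37 p [ 0.3722 -0.1514  0.0679] x [ 0.996  0.086 -0.037] z [-0.037  0.    -0.999] F [-0.   0.3 -1.4] M [-0.09  0.08 -0.02] w 0.0153
turn [-0.0032 -0.004  -0.0045]
[-0.157  0.301  0.508  2.299 -0.228  0.626  0.609] [ 0.001 -0.018  0.01  -0.009  0.004  0.007 -0.004]
```

View pics/w14.png

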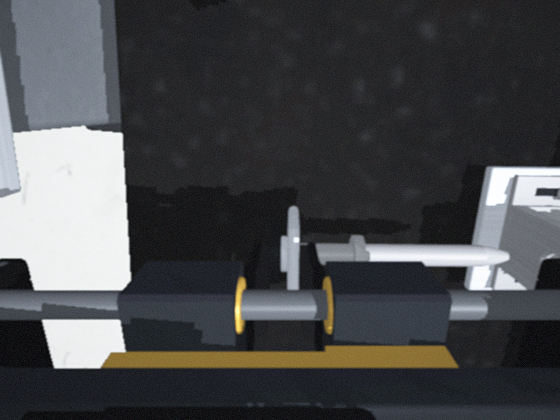

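View pics/s14.png

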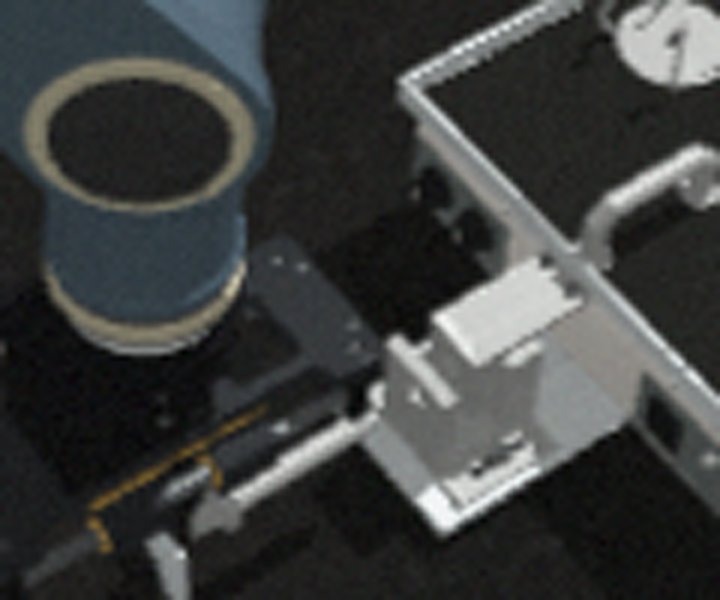

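View pics/t14.png

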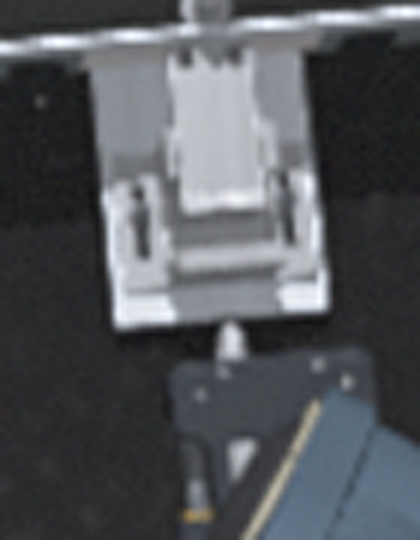

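```bash
python3 - <<'E'
from h import *
s=dict(np.load("s14.npz"));t=dict(np.load("t14.npz"));w=dict(np.load("w14.npz"))
crop(s,280,235,315,270,20,"s14c.png"); crop(t,310,212,345,247,18,"t14c.png"); crop(w,280,190,560,290,2.8,"w14c.png")
E
```

```text
(no output)
```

View pics/s14c.png

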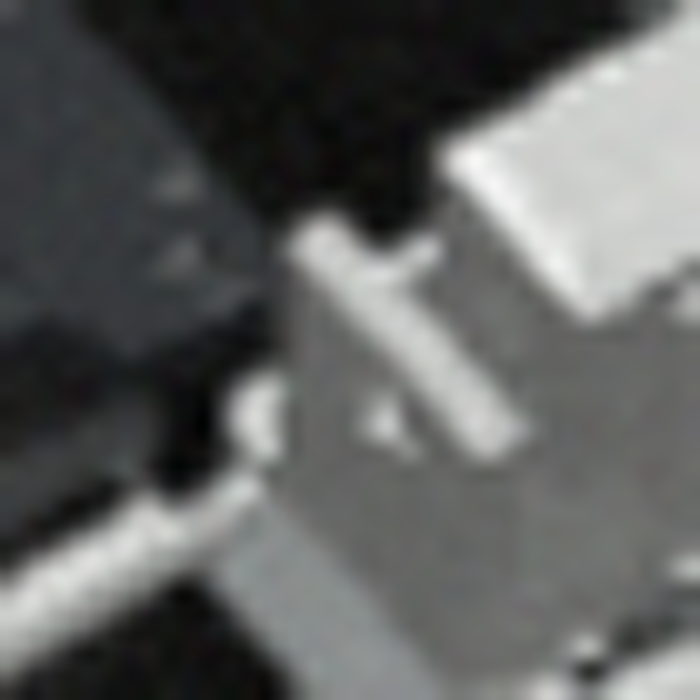

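View pics/t14c.png

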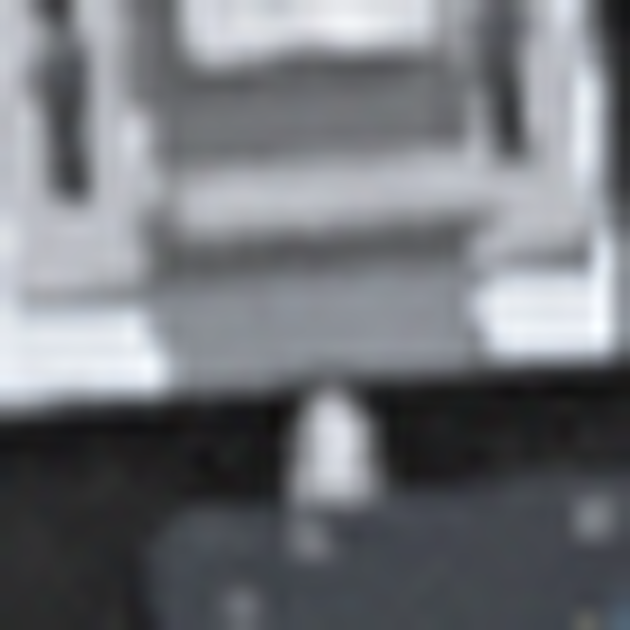

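View pics/w14c.png

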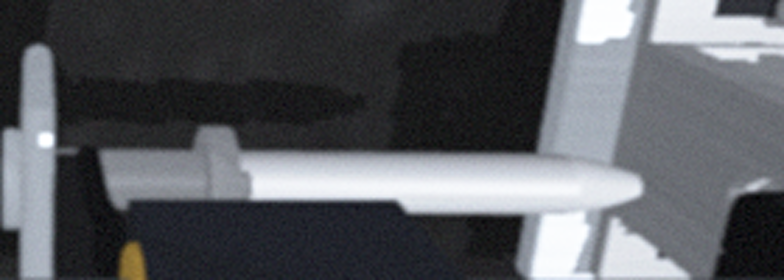

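```bash
python3 - <<'E'
from h import *
s=dict(np.load("s14.npz"));t=dict(np.load("t14.npz"));w=dict(np.load("w14.npz"))
S=lambda u,v:(280+u/20-.5,235+v/20-.5); T=lambda u,v:(310+u/18-.5,212+v/18-.5); W=lambda u,v:(280+u/2.8-.3,190+v/2.8-.3)
print("tip t-s",tri(t,T(330,388),s,S(258,487)))
print("tip t-w",tri(t,T(330,388),w,W(641,187)))
print("tip s-w",tri(s,S(258,487),w,W(641,187)))
for a,b,n in [((180,240),(290,252),"L"),((485,205),(470,460),"R")]: print("cheek front top",n,tri(t,T(*a),s,S(*b)), onz(t,*T(*a),.078))
M=np.array([.517,-.1418,.062]); a=np.array([.9966,.0819,0]);n=np.array([-.0819,.9966,0])
inv=lambda p:((p[0]-280+.5)*20,(p[1]-235+.5)*20)
print("M in scene crop",inv(proj(s,M)),"edges",inv(proj(s,M+.0205*n+[0,0,.016])),inv(proj(s,M-.0205*n+[0,0,.016])))
print("hole rim",[tuple(np.round(inv(proj(s,M+.0065*(np.cos(q)*n+np.sin(q)*np.array([0,0,1])))))) for q in np.arange(0,6.28,.785)])
invt=lambda p:((p[0]-310+.5)*18,(p[1]-212+.5)*18)
print("M+16 in top crop",invt(proj(t,M+[0,0,.016])),invt(proj(t,M+.0205*n+[0,0,.016])),invt(proj(t,M-.0205*n+[0,0,.016])))
E
```

```text
tip t-s (array([ 0.49717502, -0.14098506,  0.05837224]), np.float64(0.000647251867717712))
tip t-w (array([ 0.49757116, -0.14125087,  0.05736237]), np.float64(7.758535034217482e-05))
tip s-w (array([ 0.49685535, -0.14088052,  0.0583478 ]), np.float64(3.303436628881351e-05))
cheek front top L (array([ 0.51519121, -0.11952622,  0.07511536]), np.float64(0.0011166217257081279)) [ 0.51533558 -0.11951033  0.078     ]
cheek front top R (array([ 0.51921623, -0.1604044 ,  0.07418255]), np.float64(0.0024051119919497417)) [ 0.51982044 -0.16044756  0.078     ]
M in scene crop (np.float64(386.3580267009502), np.float64(415.7382334470054)) edges (np.float64(302.7998428905869), np.float64(248.39562486296472)) (np.float64(484.52420610721447), np.float64(454.2085378846309))
hole rim [(np.float64(358.0), np.float64(383.0)), (np.float64(368.0), np.float64(374.0)), (np.float64(389.0), np.float64(389.0)), (np.float64(408.0), np.float64(420.0)), (np.float64(415.0), np.float64(448.0)), (np.float64(405.0), np.float64(457.0)), (np.float64(384.0), np.float64(442.0)), (np.float64(365.0), np.float64(412.0))]
M+16 in top crop (np.float64(346.2066272068248), np.float64(226.69289766645306)) (np.float64(193.8867420502645), np.float64(240.02474881924093)) (np.float64(498.53495251917013), np.float64(213.36030778608318))
```

```bash
python3 - <<'E'
from h import *
s=dict(np.load("s14.npz"))
crop(s,250,240,300,290,14,"s14d.png")
E
```

```text
(no output)
```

View pics/s14d.png

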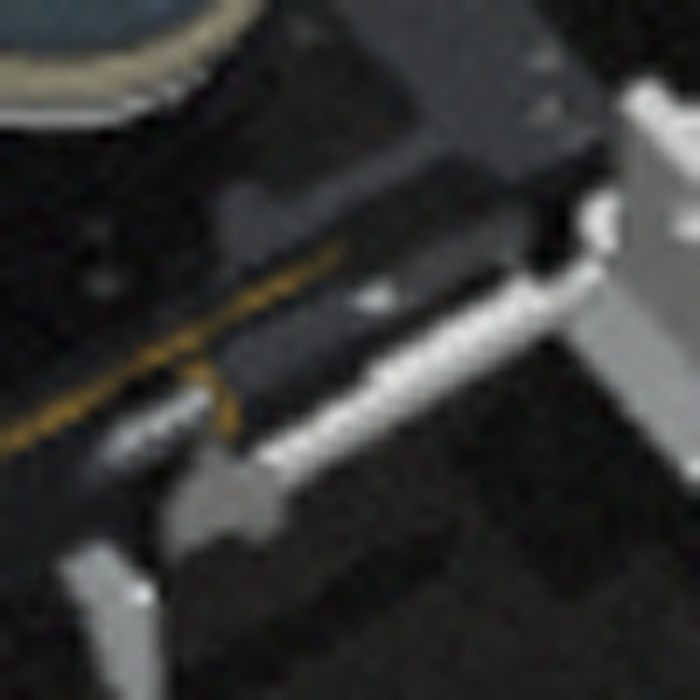

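```bash
python3 - <<'E'
from h import *
s=dict(np.load("s14.npz"));w=dict(np.load("w14.npz"))
S=lambda u,v:(250+u/14-.5,240+v/14-.5)
inv=lambda p:np.array(((p[0]-250+.5)*14,(p[1]-240+.5)*14))
tip=np.array([.497,-.141,.0584])
for yaw in(.082,.075,.09):
  for pit in(0,.02,.04):
    d=np.array([np.cos(yaw),np.sin(yaw),pit]); a=inv(proj(s,tip-.075*d));b=inv(proj(s,tip-.015*d)); print(yaw,pit,a.round(),b.round(),((b-a)[1]/(b-a)[0]).round(4), inv(proj(s,tip)).round())
W=lambda u,v:(280+u/2.8-.3,190+v/2.8-.3)
# shank centre in wrist at several columns; yaw/pitch from triangulating with scene line: intersect plane of scene axis
c0=ray(s,*S(275,477));c1=ray(s,*S(530,305));nrm=np.cross(c0,c1)
P=[]
for u,v in[(280,182),(400,183.5),(520,185.5),(641,187)]:
    d=ray(w,*W(u,v));k=nrm@(s["C"]-w["C"])/(nrm@d);P.append(w["C"]+k*d)
P=np.array(P);print(P.round(4));d=P[-1]-P[0];print("yaw",np.arctan2(d[1],d[0]),"pitch",d[2]/np.linalg.norm(d))
E
```

```text
0.082 0 [287. 460.] [540. 308.] -0.5994 [602. 271.]
0.082 0.02 [287. 464.] [540. 309.] -0.6125 [602. 271.]
0.082 0.04 [287. 468.] [540. 310.] -0.6256 [602. 271.]
0.075 0 [285. 458.] [540. 307.] -0.5903 [602. 271.]
0.075 0.02 [285. 462.] [540. 308.] -0.6033 [602. 271.]
0.075 0.04 [285. 466.] [540. 309.] -0.6164 [602. 271.]
0.09 0 [288. 462.] [540. 308.] -0.6099 [602. 271.]
0.09 0.02 [288. 466.] [540. 309.] -0.6231 [602. 271.]
0.09 0.04 [288. 470.] [540. 310.] -0.6363 [602. 271.]
[[ 0.4265 -0.1477  0.0573]
 [ 0.4498 -0.145   0.0584]
 [ 0.4726 -0.1424  0.0597]
 [ 0.495  -0.1399  0.0608]]
yaw 0.11340294812291811 pitch 0.051093897177976716
```

```bash
cat > axis.py <<'E'
from tgt import *
from scipy.optimize import least_squares
def edges(img,cols,r0,r1,thr,top=True,bot=True):
    g=cv2.cvtColor(img,cv2.COLOR_BGR2GRAY).astype(float); T=[];B=[]
    for c in cols:
        p=g[r0:r1,c]; k=int(np.argmax(p)); 
        i=k
        while i<len(p)-1 and p[i]>thr:i+=1
        if i<len(p)-1 or p[i]<=thr: B.append((c,r0+i-1+(p[i-1]-thr)/(p[i-1]-p[i])))
        i=k
        while i>0 and p[i]>thr:i-=1
        if p[i]<=thr: T.append((c,r0+i+(thr-p[i])/(p[i+1]-p[i])))
    return np.array(T),np.array(B)
E
python3 - <<'E'
from axis import *
s=dict(np.load("s14.npz"));w=dict(np.load("w14.npz"))
T,B=edges(s["image"],range(271,288),255,285,90)
print("scene top",np.polyfit(T[:,0],T[:,1],1),"bot",np.polyfit(B[:,0],B[:,1],1)); print(B.round(1).tolist());print(T.round(1).tolist())
T,B=edges(w["image"],range(425,475),230,275,140)
print("wrist top",np.polyfit(T[:,0],T[:,1],1),"bot",np.polyfit(B[:,0],B[:,1],1))
E
```

```text
scene top [ -0.67528028 452.39472786] bot [ -0.6062738 438.1044505]
[[271.0, 273.9], [272.0, 273.2], [273.0, 272.5], [274.0, 272.0], [275.0, 271.4], [276.0, 270.8], [277.0, 270.3], [278.0, 269.5], [279.0, 269.0], [280.0, 268.4], [281.0, 267.7], [282.0, 267.1], [283.0, 266.5], [284.0, 266.0], [285.0, 265.3], [286.0, 264.6], [287.0, 264.1]]
[[271.0, 269.6], [272.0, 269.0], [273.0, 268.2], [274.0, 267.7], [275.0, 267.1], [276.0, 265.5], [277.0, 264.9], [278.0, 264.3], [279.0, 263.7], [280.0, 263.1], [281.0, 262.3], [282.0, 261.9], [283.0, 261.3], [284.0, 260.8], [285.0, 260.2], [286.0, 259.2], [287.0, 259.0]]
wrist top [8.69908252e-03 2.41588226e+02] bot [1.16804442e-02 2.60404334e+02]
```

{"api": "move_arm", "payload": {"plan": [[[255,0.4,-0.05,0,0,0,-0.003],[255,0.8,-0.02,0,0,0,-0.004],[255,1.2,0.02,0,0,0,-0.004],[255,1.6,0.05,0,0,0,-0.004],[255,1.6,0.05,0,0,0,-0.004]]]}}

```text
t: 12.93
ee_pos: [0.3901, -0.1514, 0.0687]
tcp_rot: [0.999, 0.041, -0.017, -0.001]
contact_force: [-0.4, -0.0, -0.9]
width: 0.015
```

```bash
python3 - <<'E'
from tgt import *
s,R=turn(.082,.037)
sc=cam("scene");t=cam("top")
crop(sc,275,230,320,275,14,"s15.png"); crop(t,305,205,350,250,14,"t15.png")
E
```

```text
t 12.93 p [ 0.3901 -0.1514  0.0687] x [ 0.996  0.082 -0.034] z [-0.034 -0.    -0.999] F [-0.4 -0.  -0.9] M [-0.09  0.08  0.  ] w 0.015
turn [-0.0027  0.0031 -0.0004]
```

View pics/s15.png

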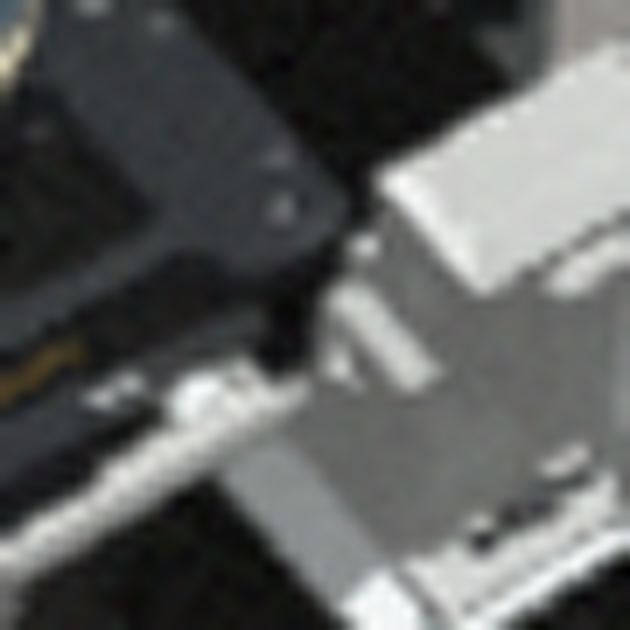

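View pics/t15.png

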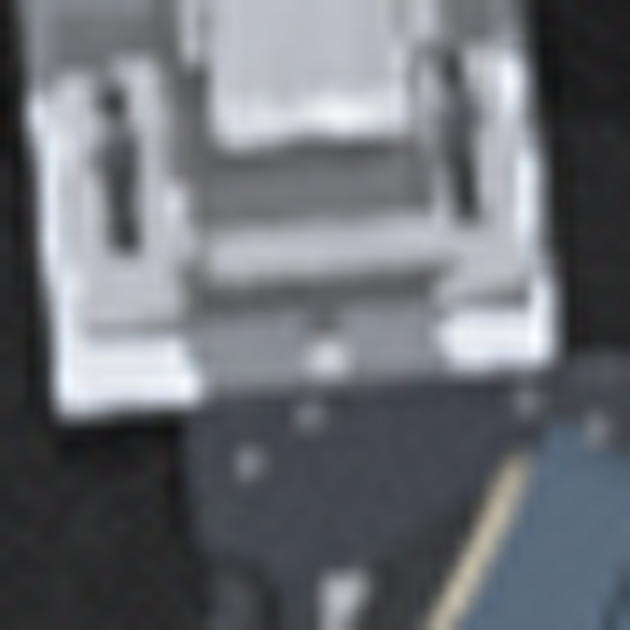

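{"api": "move_arm", "payload": {"plan": [[[255,0.2,0.02,-0.05,0,0,0],[255,0.4,0.03,-0.05,0,0,0],[255,0.6,0.05,-0.05,0,0,0]]]}}

```text
t: 13.28
ee_pos: [0.3949, -0.1509, 0.0679]
tcp_rot: [0.999, 0.041, -0.018, -0.001]
contact_force: [-0.4, -0.2, -0.7]
width: 0.0149
```

{"api": "move_arm", "payload": {"plan": [[[255,0.2,0.02,0,0,0,0],[255,0.4,0.03,0,0,0,0],[255,0.6,0.05,0,0,0,0]]]}}

```text
t: 13.53
ee_pos: [0.4009, -0.1505, 0.0679]
tcp_rot: [0.999, 0.041, -0.018, -0.001]
contact_force: [-0.5, -0.2, -0.6]
width: 0.0148
```

{"api": "move_arm", "payload": {"plan": [[[255,0.2,0.02,0,0,0,0],[255,0.4,0.03,0,0,0,0],[255,0.6,0.05,0,0,0,0]]]}}

```text
t: 13.78
ee_pos: [0.4067, -0.1501, 0.0679]
tcp_rot: [0.999, 0.041, -0.018, -0.001]
contact_force: [-2.4, -1.1, 0.5]
width: 0.0149
```

```bash
python3 - <<'E'
from tgt import *
s,R=turn(.082,.037)
sc=cam("scene");t=cam("top")
crop(sc,275,230,320,275,14,"s16.png"); crop(t,305,205,350,250,14,"t16.png")
E
```

```text
t 13.78 p [ 0.4067 -0.1501  0.0679] x [ 0.996  0.081 -0.036] z [-0.036  0.    -0.999] F [-2.4 -1.1  0.5] M [-0.23  0.41 -0.05] w 0.0149
turn [-0.0032  0.0005  0.0008]
```

View pics/s16.png

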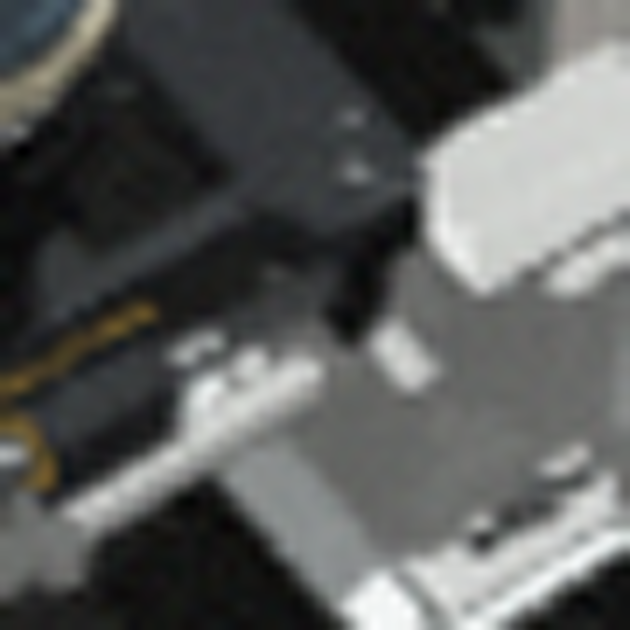

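View pics/t16.png

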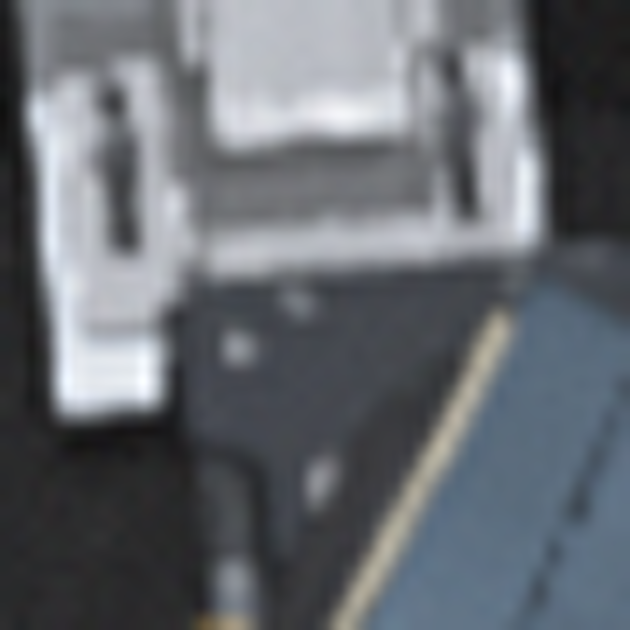

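{"api": "move_arm", "payload": {"plan": [[[255,0,-0.03,0.05,0,0,0],[255,0.2,-0.01,0.05,0,0,0],[255,0.4,0.0,0.05,0,0,0]]]}}

```text
t: 14.13
ee_pos: [0.4114, -0.1501, 0.0685]
tcp_rot: [0.999, 0.041, -0.018, -0.001]
contact_force: [-0.9, -0.7, 0.5]
width: 0.0149
```

```bash
python3 - <<'E'
from tgt import *
s,R=turn(.082,.037)
E
```

```text
t 14.13 p [ 0.4114 -0.1501  0.0685] x [ 0.996  0.081 -0.035] z [-0.035 -0.    -0.999] F [-0.9 -0.7  0.5] M [-0.12  0.16 -0.05] w 0.0149
turn [-0.003   0.0018  0.0008]
```

{"api": "move_arm", "payload": {"plan": [[[255,0.2,0.0,0.03,0,0,0],[255,0.4,0.02,0.03,0,0,0],[255,0.6,0.03,0.03,0,0,0]]]}}

```text
t: 14.38
ee_pos: [0.4179, -0.1497, 0.0689]
tcp_rot: [0.999, 0.041, -0.017, -0.001]
contact_force: [-0.7, -0.2, 0.6]
width: 0.0147
```

{"api": "move_arm", "payload": {"plan": [[[255,0.2,0.02,0,0,0,0],[255,0.4,0.03,0,0,0,0],[255,0.6,0.05,0,0,0,0]]]}}

```text
t: 14.63
ee_pos: [0.4242, -0.1493, 0.0689]
tcp_rot: [0.999, 0.041, -0.017, -0.001]
contact_force: [-1.6, 0.8, 0.8]
width: 0.0146
```

{"api": "move_arm", "payload": {"plan": [[[255,0.2,0.02,0.03,0,0,0],[255,0.4,0.04,0.03,0,0,0],[255,0.6,0.06,0.03,0,0,0]]]}}

```text
t: 14.88
ee_pos: [0.4299, -0.1486, 0.0691]
tcp_rot: [0.999, 0.041, -0.018, -0.001]
contact_force: [-3.1, 0.1, 1.3]
width: 0.0148
```

```bash
python3 - <<'E'
from tgt import *
s,R=turn(.082,.037)
sc=cam("scene")
crop(sc,255,220,325,290,9,"s17.png")
E
```

```text
t 14.88 p [ 0.4299 -0.1486  0.0691] x [ 0.996  0.082 -0.036] z [-0.036  0.    -0.999] F [-3.1  0.1  1.3] M [-0.24  0.66  0.02] w 0.0148
turn [-0.0031  0.0012  0.0004]
```

View pics/s17.png

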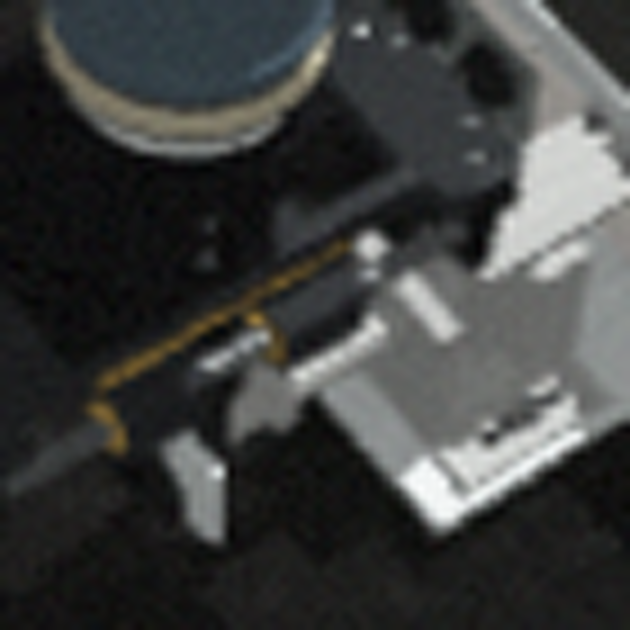

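{"api": "move_arm", "payload": {"plan": [[[255,0.1,0.01,0.05,0,0,0],[255,0.3,0.02,0.06,0,0,0],[255,0.5,0.04,0.06,0,0,0]]]}}

```text
t: 15.18
ee_pos: [0.4334, -0.1482, 0.0694]
tcp_rot: [0.999, 0.041, -0.019, -0.001]
contact_force: [-4.4, -2.3, 1.9]
width: 0.0147
```

```bash
python3 - <<'E'
from tgt import *
s,R=turn(.082,.037)
E
```

```text
t 15.18 p [ 0.4334 -0.1482  0.0694] x [ 0.996  0.081 -0.039] z [-0.039  0.001 -0.999] F [-4.4 -2.3  1.9] M [-0.26  0.98 -0.01] w 0.0147
turn [-0.0036 -0.0021  0.0006]
```

{"api": "move_arm", "payload": {"plan": [[[255,0,-0.03,0,0,-0.006,-0.003],[255,0.1,-0.03,0,0,-0.008,-0.004]]]}}

```text
t: 15.35
ee_pos: [0.4343, -0.1483, 0.0693]
tcp_rot: [0.999, 0.039, -0.015, -0.001]
contact_force: [-3.6, -0.2, 1.6]
width: 0.015
```

```bash
python3 - <<'E'
from tgt import *
s,R=turn(.082,.037)
E
```

```text
t 15.35 p [ 0.4343 -0.1483  0.0693] x [ 0.997  0.078 -0.031] z [-0.031  0.001 -1.   ] F [-3.6 -0.2  1.6] M [-0.12  0.69  0.09] w 0.015
turn [-0.004   0.006   0.0045]
```

{"api": "move_arm", "payload": {"plan": [[[255,0.15,0.01,0.03,0,0,0],[255,0.3,0.02,0.03,0,0,0],[255,0.4,0.03,0.03,0,0,0]]]}}

```text
t: 15.6
ee_pos: [0.4378, -0.1479, 0.0695]
tcp_rot: [0.999, 0.039, -0.016, -0.001]
contact_force: [-3.3, -0.1, 0.9]
width: 0.0152
```

```bash
python3 - <<'E'
from tgt import *
s,R=turn(.082,.037)
E
```

```text
t 15.6 p [ 0.4378 -0.1479  0.0695] x [ 0.996  0.078 -0.032] z [-0.032  0.001 -0.999] F [-3.3 -0.1  0.9] M [-0.13  0.84  0.1 ] w 0.0152
turn [-0.0043  0.0048  0.0045]
```

{"api": "move_arm", "payload": {"plan": [[[255,0.2,0.015,0.02,0,0,0],[255,0.4,0.03,0.02,0,0,0],[255,0.6,0.045,0.02,0,0,0]]]}}

```text
t: 15.85
ee_pos: [0.4439, -0.1474, 0.0697]
tcp_rot: [0.999, 0.039, -0.016, -0.001]
contact_force: [-4.3, 0.1, 0.4]
width: 0.0146
```

{"api": "move_arm", "payload": {"plan": [[[255,0.2,0.015,0,0,0,0],[255,0.4,0.03,0,0,0,0],[255,0.6,0.045,0,0,0,0]]]}}

```text
t: 16.1
ee_pos: [0.4501, -0.1469, 0.0697]
tcp_rot: [0.999, 0.039, -0.016, -0.001]
contact_force: [-3.8, 0.6, 1.8]
width: 0.0148
```

```bash
python3 - <<'E'
from tgt import *
s,R=turn(.082,.037)
E
```

```text
t 16.1 p [ 0.4501 -0.1469  0.0697] x [ 0.996  0.078 -0.032] z [-0.032  0.002 -0.999] F [-3.8  0.6  1.8] M [-0.13  0.82  0.11] w 0.0148
turn [-0.0044  0.0045  0.0044]
```

{"api": "move_arm", "payload": {"plan": [[[255,0.2,0.015,0.02,0,0,0],[255,0.4,0.03,0.03,0,0,0],[255,0.6,0.045,0.03,0,0,0]]]}}

```text
t: 16.35
ee_pos: [0.4564, -0.1464, 0.07]
tcp_rot: [0.999, 0.039, -0.016, -0.001]
contact_force: [-4.0, 0.6, 0.9]
width: 0.0147
```

{"api": "move_arm", "payload": {"plan": [[[255,0.2,0.015,0,0,0,0],[255,0.4,0.03,0,0,0,0],[255,0.6,0.045,0,0,0,0]]]}}

```text
t: 16.6
ee_pos: [0.4626, -0.1459, 0.07]
tcp_rot: [0.999, 0.039, -0.016, -0.001]
contact_force: [-3.3, 0.1, 1.9]
width: 0.0148
```

```bash
python3 - <<'E'
from tgt import *
s,R=turn(.082,.037)
sc=cam("scene")
crop(sc,255,220,325,290,9,"s18.png")
w=cam("wrist");cv2.imwrite("pics/w18.png",w["image"])
E
```

```text
t 16.6 p [ 0.4626 -0.1459  0.07  ] x [ 0.996  0.078 -0.032] z [-0.032  0.002 -0.999] F [-3.3  0.1  1.9] M [-0.14  0.92  0.05] w 0.0148
turn [-0.0045  0.0046  0.0044]
```

View pics/s18.png

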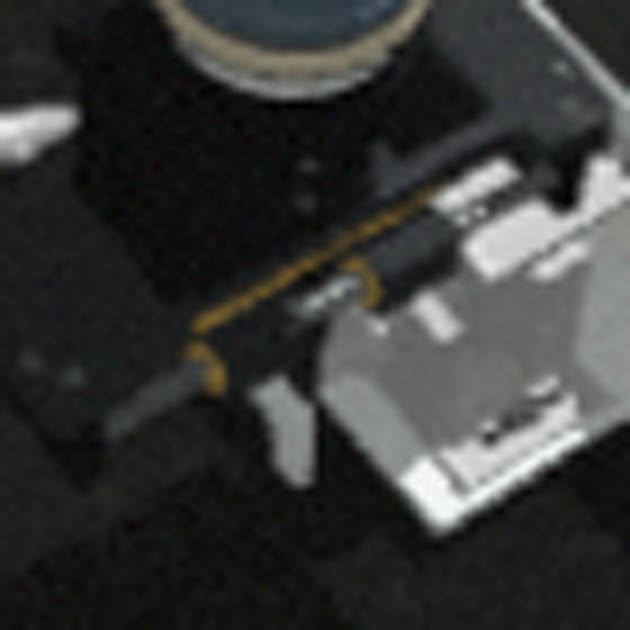

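View pics/w18.png

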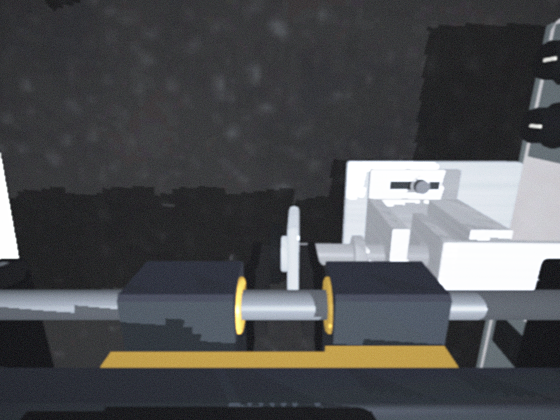

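{"api": "move_arm", "payload": {"plan": [[[255,0.15,0.01,0.02,0,0,0],[255,0.3,0.02,0.03,0,0,0],[255,0.4,0.03,0.03,0,0,0]]]}}

```text
t: 16.95
ee_pos: [0.4675, -0.1454, 0.0704]
tcp_rot: [0.999, 0.039, -0.015, -0.001]
contact_force: [-3.2, 0.8, 0.2]
width: 0.0148
```

{"api": "move_arm", "payload": {"plan": [[[255,0.1,0.01,0,0,0,0],[255,0.2,0.02,0,0,0,0]]]}}

```text
t: 17.12
ee_pos: [0.4698, -0.1452, 0.0704]
tcp_rot: [0.999, 0.039, -0.015, -0.001]
contact_force: [-3.2, -0.9, 1.1]
width: 0.0152
```

```bash
python3 - <<'E'
from tgt import *
s,R=turn(.082,.037)
w=cam("wrist");crop(w,280,150,500,290,3.5,"w19.png")
E
```

```text
t 17.12 p [ 0.4698 -0.1452  0.0704] x [ 0.996  0.078 -0.03 ] z [-0.031  0.001 -1.   ] F [-3.2 -0.9  1.1] M [-0.05  0.69  0.05] w 0.0152
turn [-0.0042  0.0063  0.0039]
```

View pics/w19.png

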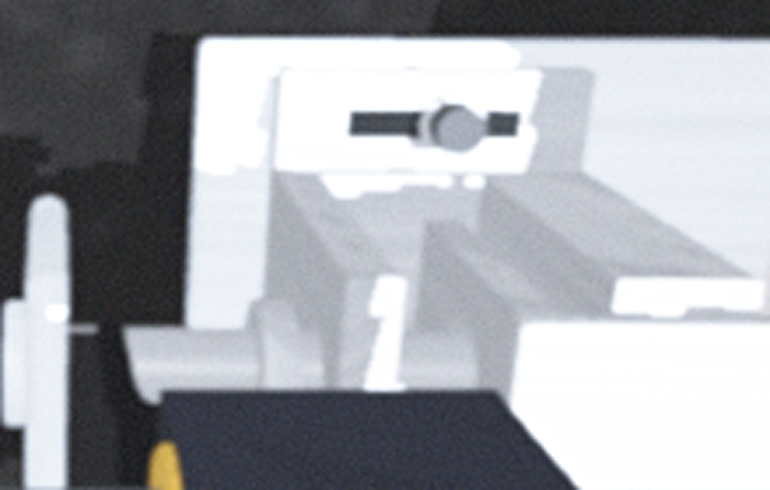

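{"api": "move_arm", "payload": {"plan": [[[255,0.1,0.01,0,0,0,0],[255,0.2,0.02,0,0,0,0],[255,0.25,0.02,0,0,0,0]]]}}

```text
t: 17.42
ee_pos: [0.4727, -0.1449, 0.0704]
tcp_rot: [0.999, 0.039, -0.015, -0.001]
contact_force: [-3.8, 0.6, 0.6]
width: 0.0152
```

{"api": "move_arm", "payload": {"plan": [[[255,0.1,0.01,0,0,0,0],[255,0.15,0.01,0,0,0,0]]]}}

```text
t: 17.58
ee_pos: [0.4734, -0.1449, 0.0703]
tcp_rot: [0.999, 0.039, -0.016, -0.001]
contact_force: [-6.0, 0.3, 3.2]
width: 0.015
```

```bash
python3 - <<'E'
from tgt import *
s,R=turn(.082,.037)
w=cam("wrist");crop(w,280,150,500,290,3.5,"w20.png")
sc=cam("scene");crop(sc,255,220,325,290,9,"s20.png")
E
```

```text
t 17.58 p [ 0.4734 -0.1449  0.0703] x [ 0.996  0.078 -0.032] z [-0.032  0.002 -0.999] F [-6.   0.3  3.2] M [-0.06  1.4  -0.  ] w 0.015
turn [-0.0045  0.0048  0.0039]
```

View pics/w20.png

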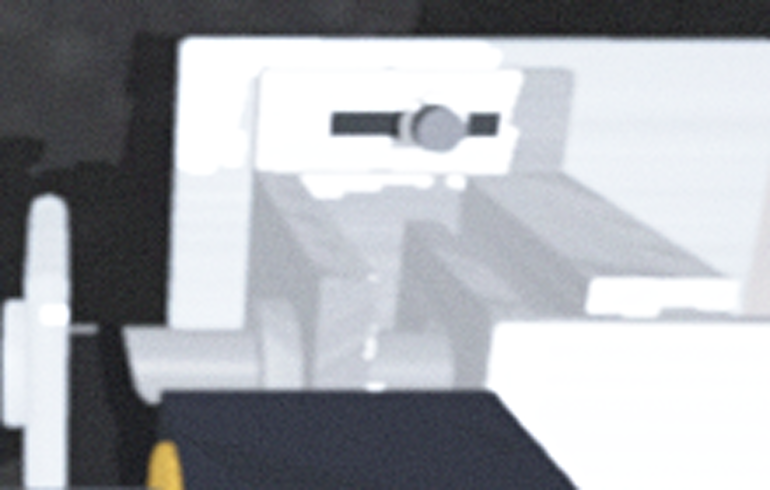

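View pics/s20.png

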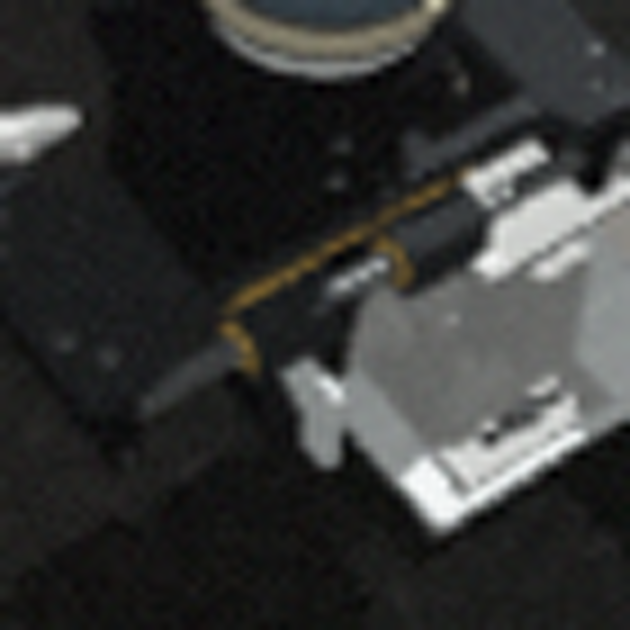

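{"api": "move_arm", "payload": {"plan": [[[255,0.1,0.01,0,0,0,0],[255,0.15,0.01,0,0,0,0],[255,0.15,0.01,0,0,0,0]]]}}

```text
t: 17.93
ee_pos: [0.4734, -0.1449, 0.0703]
tcp_rot: [0.999, 0.039, -0.017, -0.002]
contact_force: [-7.0, -0.8, 4.1]
width: 0.0151
```

```bash
python3 - <<'E'
from tgt import *
s,R=turn(.082,.037)
E
```

```text
t 17.93 p [ 0.4734 -0.1449  0.0703] x [ 0.996  0.078 -0.035] z [-0.035  0.002 -0.999] F [-7.  -0.8  4.1] M [-0.08  1.52  0.03] w 0.0151
turn [-0.0053  0.0018  0.0043]
```

{"api": "move_arm", "payload": {"plan": [[[255,0.15,0.01,0.05,0,-0.003,0],[255,0.25,0.02,0.05,0,-0.003,0],[255,0.25,0.02,0.05,0,-0.003,0]]]}}

```text
t: 18.18
ee_pos: [0.4734, -0.1449, 0.0704]
tcp_rot: [0.999, 0.039, -0.018, -0.002]
contact_force: [-7.9, 0.3, 3.9]
width: 0.0149
```

```bash
python3 - <<'E'
from tgt import *
s,R=turn(.082,.037)
w=cam("wrist");crop(w,320,220,400,270,9,"w21.png")
E
```

```text
t 18.18 p [ 0.4734 -0.1449  0.0704] x [ 0.996  0.077 -0.037] z [-0.037  0.003 -0.999] F [-7.9  0.3  3.9] M [-0.18  1.74  0.1 ] w 0.0149
turn [-0.0061 -0.0001  0.0049]
```

View pics/w21.png

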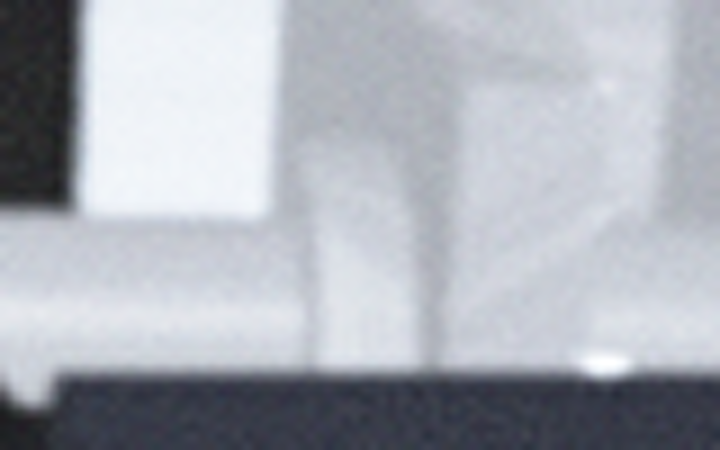

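Seated: the pin has not moved over three pushes, with about 8 N on it and the collar at the cheek. Releasing the squeeze now.

{"api": "move_arm", "payload": {"plan": [[[168,0,0,0,0,0,0],[168,-0.05,0,0,0,0,0],[168,-0.1,0,0,0,0,0],[168,-0.1,0,0,0,0,0],[168,-0.1,0,0,0,0,0]]]}}

```text
t: 18.65
ee_pos: [0.4736, -0.1449, 0.0707]
tcp_rot: [0.999, 0.039, -0.017, -0.002]
contact_force: [-0.9, -1.1, 0.4]
width: 0.0289
```

```bash
python3 - <<'E'
from tgt import *
s,R=turn(.082,.037)
w=cam("wrist");crop(w,260,180,480,290,3.5,"w22.png")
E
```

```text
t 18.65 p [ 0.4736 -0.1449  0.0707] x [ 0.996  0.077 -0.034] z [-0.035  0.003 -0.999] F [-0.9 -1.1  0.4] M [-0.08  0.12  0.04] w 0.0289
turn [-0.0057  0.0023  0.0047]
```

View pics/w22.png

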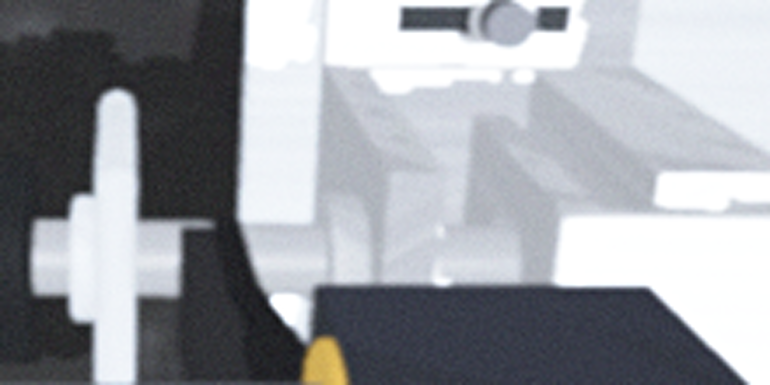

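{"api": "move_arm", "payload": {"plan": [[[168,-0.03,0,0.3,0,0,0],[168,-0.03,0,0.8,0,0,0],[168,-0.03,0,2,0,0,0],[168,-0.03,0,4,0,0,0],[168,-0.03,0,6,0,0,0]]]}}

```text
t: 19.12
ee_pos: [0.4738, -0.145, 0.1318]
tcp_rot: [0.999, 0.039, -0.017, -0.002]
contact_force: [0.5, 0.3, 0.4]
width: 0.0297
```

{"api": "move_arm", "payload": {"plan": [[[168,-1,1,3,0,0,0],[168,-2,4,5,0,0,0],[168,-3,8,7,0,0,0],[168,-3,12,7,0,0,0],[168,-3,15,7,0,0,0]]]}}

```text
t: 19.53
ee_pos: [0.4447, 0.0078, 0.2043]
tcp_rot: [0.999, 0.039, -0.014, -0.003]
contact_force: [1.0, 0.4, -0.3]
width: 0.0299
```

```bash
python3 - <<'E'
from tgt import *
s,R=turn(.082,.037)
w=cam("wrist");cv2.imwrite("pics/w23.png",w["image"])
sc=cam("scene");crop(sc,255,200,345,290,8,"s23.png")
t=cam("top");crop(t,285,180,365,260,8,"t23.png")
E
```

```text
t 19.53 p [0.4447 0.0078 0.2043] x [ 0.997  0.078 -0.028] z [-0.028  0.005 -1.   ] F [ 1.   0.4 -0.3] M [-0.07 -0.03 -0.07] w 0.0299
turn [-0.0082  0.0088  0.0038]
```

View pics/s23.png

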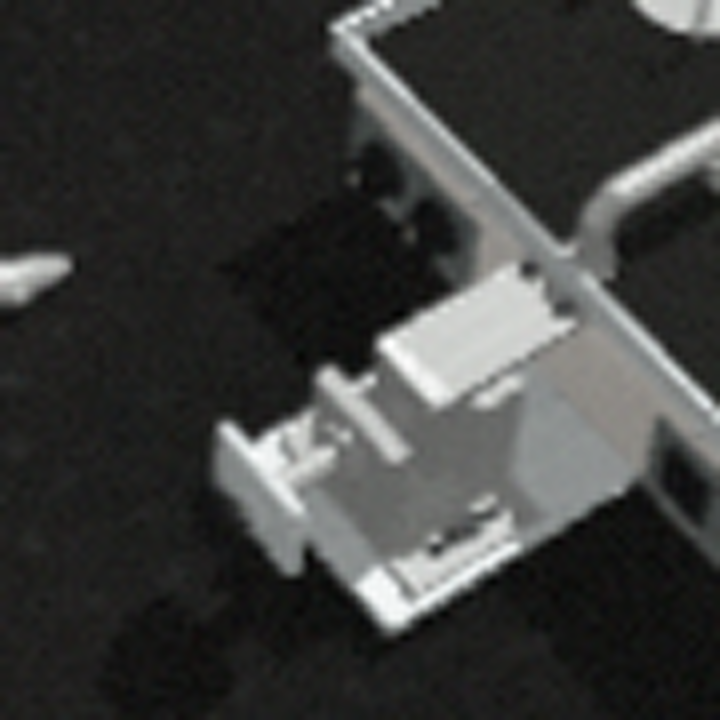

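View pics/t23.png

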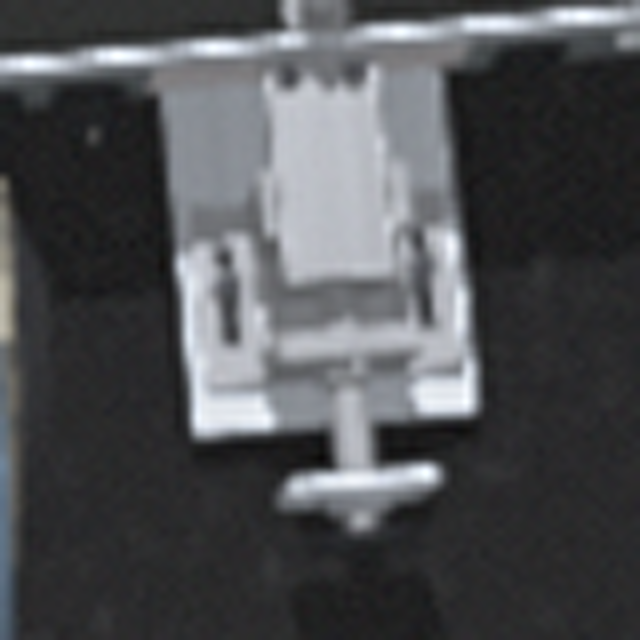

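View pics/w23.png

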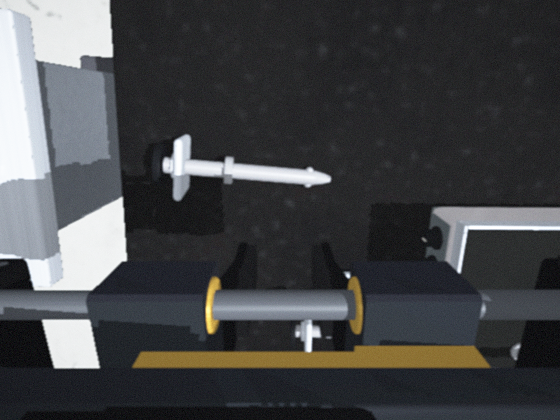

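{"api": "move_arm", "payload": {"plan": [[[168,1,-3,0,0,0,0],[168,2,-6,0,0,0,0],[168,3,-9,0,0,0,0],[168,3,-12,0,0,0,0],[168,3,-13,0,0,0,0]]]}}

```text
t: 20.1
ee_pos: [0.4743, -0.1292, 0.2035]
tcp_rot: [0.999, 0.037, -0.015, -0.0]
contact_force: [0.4, -0.5, -0.7]
width: 0.0298
```

```bash
python3 - <<'E'
from tgt import *
w=cam("wrist");cv2.imwrite("pics/w24.png",w["image"]); s,R=st()
np.savez("w24.npz",**{k:w[k] for k in("R","t","f","cx","cy","C","image")})
crop(w,220,130,420,260,3.9,"w24c.png")
E
```

```text
t 20.15 p [ 0.474  -0.1292  0.2034] x [ 0.997  0.074 -0.03 ] z [-0.03  0.   -1.  ] F [ 0.4 -1.1  0.2] M [-0.26  0.   -0.01] w 0.0298
```

View pics/w24c.png

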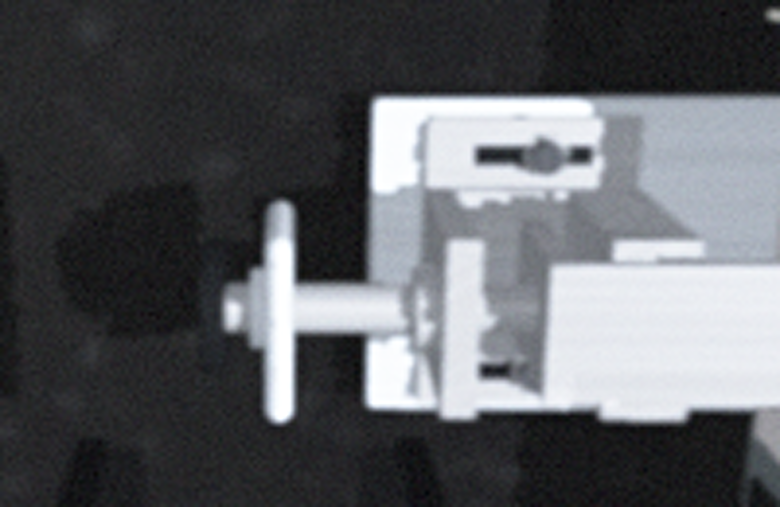

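The pin is level with its collar at the fork face. From plate to stem end, the released button measures 105 px, against 107 px when it was fully out before the grasp. A 2 mm shortfall would have been about 12 px, so the button is fully out. I'll do a last overall look, then hand in.

```bash
python3 - <<'E'
from tgt import *
t=cam("top");a=cv2.imread("pics/top0.png");d=cv2.absdiff(a,t["image"]).max(2)
for n,(x0,y0,x1,y1) in dict(erl=(390,190,435,230),timer=(375,270,412,310),beaker=(103,225,150,268)).items(): print(n,d[y0:y1,x0:x1].mean(),np.percentile(d[y0:y1,x0:x1],99))
cv2.imwrite("pics/t25.png",t["image"]); s,R=st()
E
```

```text
erl 2.5166666666666666 7.0
timer 2.0695945945945944 7.0
beaker 2.32112815437902 7.0
t 20.2 p [ 0.474  -0.1262  0.2031] x [ 0.997  0.076 -0.031] z [-0.031  0.002 -1.   ] F [-0.3  0.6 -0.6] M [-0.03 -0.01 -0.06] w 0.0299
```

View pics/t25.png

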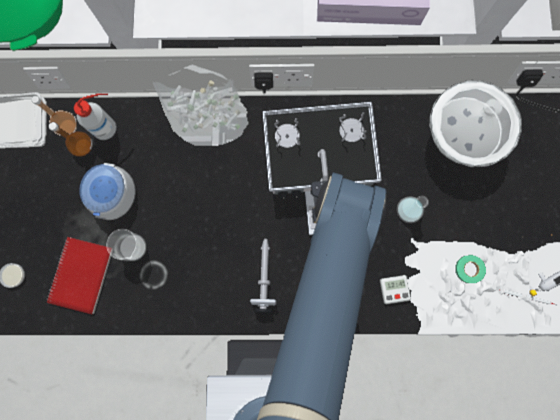

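```bash
python3 -c "
from rig import finish_job; print(finish_job())"
```

```text
the job is handed in; nothing more can be done
None
```

The tray is locked and the job is handed in at about 20 s of the 64 s allowed.

**Tray:** I gripped the handle and slid the tray about 18.5 mm left. It stopped against the buffer with the force at 7–10 N, about 3 N of which is drag.

**Pin:** I chose the small pin. It measured about 80 mm from collar to tip with a 46 mm plate, while the larger look-alike measured about 150 mm from tip to plate. I squeezed the button in (opening 15 mm) and pushed the pin through with 2–6 N of drag. At about 8 N it stopped solidly with the collar on the fork, within about 1.5 mm of where I had measured the fork face. Then I released it and backed away.

**Last checks:**
- **Button:** it is out by its pre-grasp amount (105 px against 107 px), so the balls should be clear of the far cheek. The balls themselves are hidden under the tray's bracket and could not be seen.
- **Surroundings:** the flask, beaker and timer are unchanged in the top view, and the robot is touching nothing.

**Disagreements:**
- The wrist and top cameras differed by about 2 mm on the fork's sideways position; I went by the top view and corrected by feel.
- The two fixed cameras read heights about 3 mm low at the fork, so I set the pin's height relative to the fork's top edge.
- The pin sat about 0.03 rad nose-up in the jaws, which I levelled out before inserting it.

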